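Put the seed away after sowing

TASK

Put the seed away: stack all the closed seed cartons into one upright column on the slatted duckboard, the largest at the bottom and each next smaller one on top, every carton squarely centred on the board with its long sides along the board's long sides. Also stand the four white-capped canisters upright in the numbered rack, filling it in sequence from pocket one at the label-plate end: first the tallest into pocket one, then the next tallest into pocket two, and so on to the shortest in pocket four, each right down on the pocket's floor. Leave the other things on the bench where they are.

Things in the scene. Friction and masses are not known exactly. Their poses are not given: they have to be found in the camera images.
- carton_A_centre (a point): Centre (half-way up) of the largest seed carton: a closed plain cardboard box, 130 mm long (its x), 70 mm wide (its y), 50 mm high (its z, up), with a tape strip along the top and paper labels. Lies flat on the bench at the start, loose. It may be absent in a given run, as may others of the four larger cartons.
- carton_B_centre (a point): Centre (half-way up) of the second largest seed carton: a closed plain cardboard box, 118 mm long (its x), 68 mm wide (its y), 47 mm high (its z, up), with a tape strip along the top and paper labels. Lies flat on the bench at the start, loose. It may be absent in a given run, as may others of the four larger cartons.
- carton_C_centre (a point): Centre (half-way up) of the middle-sized seed carton: a closed plain cardboard box, 106 mm long (its x), 66 mm wide (its y), 44 mm high (its z, up), with a tape strip along the top and paper labels. Lies flat on the bench at the start, loose. It may be absent in a given run, as may others of the four larger cartons.
- carton_D_centre (a point): Centre (half-way up) of the second smallest seed carton: a closed plain cardboard box, 94 mm long (its x), 64 mm wide (its y), 41 mm high (its z, up), with a tape strip along the top and paper labels. Lies flat on the bench at the start, loose. It may be absent in a given run, as may others of the four larger cartons.
- carton_E_centre (a point): Centre (half-way up) of the smallest seed carton: a closed plain cardboard box, 82 mm long (its x), 62 mm wide (its y), 38 mm high (its z, up), with a tape strip along the top and paper labels. Lies flat on the bench at the start, loose. It may be stacked either way up.
- duckboard_top (a point): Centre of the top of the slatted wooden duckboard, 180 mm long (its x), 120 mm wide (its y), its top 22 mm above the bench; fixed to the bench. z up.
- canister_tallest_centre (a point): Centre (half-way up) of the tallest of the four seed canisters: an upright white plastic cylinder 40 mm in diameter and 120 mm high with a grooved screw cap and a broad yellow label band, closed; loose. z is its axis, up.
- canister_second_centre (a point): Centre (half-way up) of the second tallest of the four seed canisters: an upright white plastic cylinder 40 mm in diameter and 105 mm high with a grooved screw cap and a broad yellow label band, closed; loose. z is its axis, up.
- canister_third_centre (a point): Centre (half-way up) of the third tallest of the four seed canisters: an upright white plastic cylinder 40 mm in diameter and 90 mm high with a grooved screw cap and a broad yellow label band, closed; loose. z is its axis, up.
- canister_shortest_centre (a point): Centre (half-way up) of the shortest of the four seed canisters: an upright white plastic cylinder 40 mm in diameter and 75 mm high with a grooved screw cap and a broad yellow label band, closed; loose. z is its axis, up.
- rack: The light grey canister rack, fixed to the bench: 84 mm (its x) by 236 mm (its y), 42 mm high, with four open square pockets in a row along its y, 56 mm apart, numbered 1 to 4 from its +y end by one to four black dots beside each; at that end stands an upright white label plate, 60 mm wide, rising 34 mm above the rack's top, 32 mm from pocket 1's centre. Origin at the middle of its underside, z up.
- pocket_1 (a point): Centre of the mouth of pocket 1 of the rack (at the rack's top face, 42 mm above the bench). Square pocket 47 mm wide and 34 mm deep with a flat floor. Axes as the rack's, z up.
- pocket_2 (a point): Centre of the mouth of pocket 2 of the rack (at the rack's top face, 42 mm above the bench). Square pocket 47 mm wide and 34 mm deep with a flat floor. Axes as the rack's, z up.
- pocket_3 (a point): Centre of the mouth of pocket 3 of the rack (at the rack's top face, 42 mm above the bench). Square pocket 47 mm wide and 34 mm deep with a flat floor. Axes as the rack's, z up.
- pocket_4 (a point): Centre of the mouth of pocket 4 of the rack (at the rack's top face, 42 mm above the bench). Square pocket 47 mm wide and 34 mm deep with a flat floor. Axes as the rack's, z up.
- dibber: Bystander, to be left alone: blue plastic dibber, 170 mm long, lying beyond the cartons. Origin at its underside.
- cap: Bystander, to be left alone: loose white screw cap, 42 mm wide and 11 mm high, between the canisters and the rack. Origin at its underside.
- clay_pot: Bystander, to be left alone: empty terracotta pot, 90 mm wide, 85 mm high, off the rack's label end. Origin at its underside.
- mist_bottle: Bystander, to be left alone: amber mist bottle, 76 mm wide, 190 mm high, right of the cartons. Origin at its underside.
- brush: Bystander, to be left alone: hand brush 200 mm long lying beyond the duckboard. Origin at the middle of its underside.
- seed_jar: Bystander, to be left alone: glass seed jar, 72 mm wide, 100 mm high, at the left. Origin at its underside.
There are look-alikes about, which are no part of the job. Leave any purple look-alike of the part that bears canister_shortest_centre alone.

How it is judged:
On the way, in this order (a step that is already met when the one before it is completed fails the run):
1. the tallest canister stands on the floor of pocket 1, let go (horizontal distance between canister_tallest_centre and pocket_1 below 0.012 m and z of canister_tallest_centre in the frame of pocket_1 between 0.02 and 0.032 m and angle between canister_tallest_centre's own z axis and vertical below 0.12 rad and contact force between the fingers and canister_tallest below 0.3 N), for 0.2 s.
2. the second tallest canister stands on the floor of pocket 2, let go (horizontal distance between canister_second_centre and pocket_2 below 0.012 m and z of canister_second_centre in the frame of pocket_2 between 0.0125 and 0.0245 m and angle between canister_second_centre's own z axis and vertical below 0.12 rad and contact force between the fingers and canister_second below 0.3 N), for 0.2 s.
3. the third tallest canister stands on the floor of pocket 3, let go (horizontal distance between canister_third_centre and pocket_3 below 0.012 m and z of canister_third_centre in the frame of pocket_3 between 0.005 and 0.017 m and angle between canister_third_centre's own z axis and vertical below 0.12 rad and contact force between the fingers and canister_third below 0.3 N), for 0.2 s.
4. the shortest canister stands on the floor of pocket 4, let go (horizontal distance between canister_shortest_centre and pocket_4 below 0.012 m and z of canister_shortest_centre in the frame of pocket_4 between -0.0025 and 0.0095 m and angle between canister_shortest_centre's own z axis and vertical below 0.12 rad and contact force between the fingers and canister_shortest below 0.3 N), for 0.2 s.
At the end, for the whole second after the job is handed in: All cartons present lie flat in one column at rest on the duckboard, largest lowest, sizes falling; each centre within 12 mm of the board's centre, long side within 0.15 rad of the board's. Canisters, tallest to shortest, upright (0.12 rad) on the floors of pockets 1 to 4 (horizontal distance between each of carton_A_centre, carton_B_centre, carton_C_centre, carton_D_centre, carton_E_centre and duckboard_top below 0.012 m and angle between the x axis of each of carton_A_centre, carton_B_centre, carton_C_centre, carton_D_centre, carton_E_centre and the x axis of duckboard_top, either way round below 0.15 rad and angle between each of carton_A_centre, carton_B_centre, carton_C_centre, carton_D_centre's own z axis and vertical below 0.05 rad and linear speed of each of carton_A, carton_B, carton_C, carton_D, carton_E, canister_tallest, canister_second, canister_third, canister_shortest below 0.02 m/s and height (world z) of carton_A_centre above 0.043 m and height (world z) of carton_B_centre above 0.0415 m and height (world z) of carton_C_centre above 0.04 m and height (world z) of carton_D_centre above 0.0385 m and angle between the z axis of carton_E_centre and the z axis of duckboard_top, either way round below 0.05 rad and height (world z) of carton_E_centre above 0.037 m and z of carton_B_centre in the frame of carton_A_centre above 0.0435 m and z of carton_C_centre in the frame of carton_A_centre above 0.042 m and z of carton_D_centre in the frame of carton_A_centre above 0.0405 m and z of carton_E_centre in the frame of carton_A_centre above 0.039 m and z of carton_C_centre in the frame of carton_B_centre above 0.0405 m and z of carton_D_centre in the frame of carton_B_centre above 0.039 m and z of carton_E_centre in the frame of carton_B_centre above 0.0375 m and z of carton_D_centre in the frame of carton_C_centre above 0.0375 m and z of carton_E_centre in the frame of carton_C_centre above 0.036 m and z of carton_E_centre in the frame of carton_D_centre above 0.0345 m and horizontal distance between canister_tallest_centre and pocket_1 below 0.012 m and z of canister_tallest_centre in the frame of pocket_1 between 0.02 and 0.032 m and angle between each of canister_tallest_centre, canister_second_centre, canister_third_centre, canister_shortest_centre's own z axis and vertical below 0.12 rad and horizontal distance between canister_second_centre and pocket_2 below 0.012 m and z of canister_second_centre in the frame of pocket_2 between 0.0125 and 0.0245 m and horizontal distance between canister_third_centre and pocket_3 below 0.012 m and z of canister_third_centre in the frame of pocket_3 between 0.005 and 0.017 m and horizontal distance between canister_shortest_centre and pocket_4 below 0.012 m and z of canister_shortest_centre in the frame of pocket_4 between -0.0025 and 0.0095 m); the robot touches nothing.
It fails at once if a bystander (dibber, cap, clay pot, mist bottle, brush or seed jar) is pushed more than 40 mm from its place (distance of any of dibber, cap, clay_pot, mist_bottle, brush, seed_jar from where it was at the start of the episode above 0.04 m).
Of carton_A, carton_B, carton_C, carton_D only 2 to 4 are there at a start; the rules pass over those that are not, and their reading is None.
At some moment in a run one of carton_E may be knocked a few centimetres aside while the robot is not near it.
It also fails if it takes over 210 s, if anything falls off the work surface, if the arm or the gripper's body presses on something with over 40 N, if the wrist force passes 120 N, or if a joint passes its speed limit or range.

ROBOT

A 6-joint arm with a two-finger parallel gripper is mounted at the origin on the work surface. World frame = base frame: x ahead of the robot, y to its left, z up, the work surface at z = 0. Lengths are in m, angles in rad, forces in N, time in s.
With the tool pointing down it reaches from about 0.35 to 1 m from the base axis. Payload 7.1 kg.
Tool frame: the origin (TCP) lies on the centre line of the jaws, within the pads' length; the fingertips stand 19 mm ahead of it and the grasp point (between the pads) is the TCP; z points along the fingers, y is the line along which they close (so a half turn about z gives the same grasp; the last joint's range is limited). The gripper opens to 85 mm and grips with 20 to 120 N. Pads are 22 mm wide; open, the fingers measure 114 mm over their backs; the gripper's body (76 mm by 85 mm) begins 54 mm behind the grasp point. The pads swing forward as they close: fully open they stand 13 mm farther back than shut.
Start: joints at [1.302, 0.423, 1.63, -0, 1.089, -0.019], TCP at [0.154, 0.606, 0.25] pointing down, gripper open.
Joint ranges: [-3, 3], [-0.9, 2.11], [0.09, 2.58], [-1.31, 4.45], [0.11, 2.69], [-2.54, 2.54]. Speed limits (rad/s): [2.39, 2.39, 3.01, 3.14, 3.14, 3.14].

INTERFACE

Orientations are given as a unit quaternion [w, x, y, z].
In Python, from bench import arm, optics gives the robot as it stands.
- The arm moves only by the tool send_rows, never from a script. Its argument "rows" is a list of rows, each an object with "turn": the turn, a rotation vector about the tool's x, y, z in rad, a list of three; "offset": the shift along the tool's x, y, z in m, a list of three; "hand": the opening, from 0 (shut) to 1 (fully open). In form: [{"turn": [rx, ry, rz], "offset": [dx, dy, dz], "hand": hand}, ...]. A call has 1 to 20 rows; each row shifts and turns the commanded pose from where the row before left it, along the tool's axes as they then stand; what a row does not reach is not made up. A row lasts 1/8 s, in which the tool goes at most 62.5 mm and 10.7 degrees, less where a joint would pass 70% of its speed; a pose out of reach is approached as far as the arm can. A call with a gripper value outside its range is refused whole. The fingers move at their own pace and stop on an object; the grip force is fixed at half the most. Time passes only in rows, so rows that do not move let the fingers close. It gives the time, the measured TCP pose, the force, the opening and the grip force at its end, in the units of the state.
- arm.get_state(): the state, without advancing time (a new reading comes with each control period).
- optics.read_camera(name): name is "scene" or "top"; returns a dict with "color" (400x640x3 uint8, red, green, blue), "vertical_fov" (degrees; the focal length in pixels is half the picture's height over the tangent of half this angle, whatever the lens; pixels are square), "cx", "cy" (the principal point, pixels), "D" ([k1, k2, p1, p2, k3] as OpenCV has them; the pictures are not rectified), "extrinsics" (4x4, takes a point from world to camera coordinates). Camera axes: x right, y up, looking along -z (the intrinsics and any distortion apply to the point x, -y, -z); pixel columns grow to the right and rows downward; lengths in m; the calibration is good to about 2 mm. A picture is of the moment at which its call begins. There is no depth.
- arm.finish_job(): hands the job in; it is judged then, once.
The state is a dict: "clock": time; "joint_pos": joint angles; "qvel": joint speeds; "tau": joint torques, N m; "tcp_pos": TCP position; "tcp_rot": TCP orientation; "force": force on the tool from outside, world axes, zero at the start; "wrist_torque": the same for the moment, N m; "opening": finger opening in m; "grip_force": force on a finger pad.
Only numpy, scipy, OpenCV 4.12 (cv2) and the standard library are available. Lean on these libraries where they do the work, as an engineer would, in place of code of your own. Each camera call takes 0.05 s, during which the arm holds its last target. There are 200 camera calls.

## Working session

There is one attempt and no reset: what is moved stays moved. The work goes in short steps, Python scripts to look and compute and a tool call to move; the robot and the scene stay as the last step left them, time stands still between calls to the robot, and variables do not carry over. Pictures are saved under pics/ and viewed, at most 14 in all, crops included, and the job is handed in when it is done.

Besides the shell and the picture viewer there is one more tool, called by a JSON object that holds its "method" and its "body", one argument or row to a line. send_rows: Moves the arm, as the interface text tells. Its arguments: {"type":"object","properties":{"rows":{"type":"array"}},"required":["rows"]}

```bash
mkdir -p pics; ls; cat > h.py <<'E'
import numpy as np, cv2
from bench import arm, optics
def grab(name, fn=None):
    c=optics.read_camera(name)
    if fn: cv2.imwrite('pics/'+fn, c['color'][:,:,::-1])
    return c
def K(c):
    f=200/np.tan(np.radians(c['vertical_fov'])/2)
    return np.array([[f,0,c['cx']],[0,f,c['cy']],[0,0,1]])
F=np.diag([1.,-1,-1])
def ray(c,uv):
    n=cv2.undistortPoints(np.array(uv,float).reshape(-1,1,2),K(c),np.array(c['D'],float)).reshape(-1,2)
    d=np.c_[n,np.ones(len(n))]@F
    E=np.array(c['extrinsics']);R,t=E[:3,:3],E[:3,3]
    return -R.T@t, d@R
def onplane(c,uv,z):
    o,d=ray(c,uv)
    return (o+d*((z-o[2])/d[:,2])[:,None])[:,:2]
def proj(c,P):
    E=np.array(c['extrinsics']);P=np.array(P,float).reshape(-1,3)
    X=(P@E[:3,:3].T+E[:3,3])@F
    return cv2.projectPoints(X,np.zeros(3),np.zeros(3),K(c),np.array(c['D'],float))[0].reshape(-1,2)
E
python3 - <<'E'
from h import *
for n in ('top','scene'):
    c=grab(n,n+'0.png'); print(n,c['vertical_fov'],c['cx'],c['cy'],c['D'],np.round(c['extrinsics'],3).tolist())
    o,_=ray(c,[[320,200]]);print(o)
print(arm.get_state())
E
```

```text
pics
top 49.09946254440101 321.13315403670447 191.96821435265716 [0.01792993 0.         0.         0.         0.        ] [[-0.015, -1.0, -0.009, 0.031], [0.996, -0.016, 0.082, -0.574], [-0.082, -0.008, 0.997, -1.492], [0.0, 0.0, 0.0, 1.0]]
[0.44967812 0.0102936  1.53420038]
scene 55.613686118158014 324.09814034840025 203.1630114364209 [-0.02987396  0.          0.          0.          0.        ] [[0.857, 0.516, -0.017, -0.496], [-0.351, 0.607, 0.713, 0.145], [0.378, -0.605, 0.701, -1.297], [0.0, 0.0, 0.0, 1.0]]
[ 0.96638444 -0.61610873  0.7975648 ]
{'clock': 0.1, 'joint_pos': array([ 1.30200678e+00,  4.23772300e-01,  1.63060998e+00,  1.30413367e-05,
        1.08857836e+00, -1.89938395e-02]), 'qvel': array([-0.00010804, -0.00210184, -0.00230061,  0.00046887,  0.00036094,
       -0.00026269]), 'tau': array([ 3.45912269e-05, -5.58424795e+01, -2.82447177e+01,  3.69061667e-06,
        3.08389404e-03,  1.41675676e-05]), 'tcp_pos': array([0.15434962, 0.60516588, 0.24961989]), 'tcp_rot': array([-1.03796683e-04,  1.24576357e-01,  9.92209788e-01, -6.76094034e-04]), 'force': array([ 0.27715453, -0.3076537 ,  0.23306177]), 'wrist_torque': array([ 0.03523058, -0.0350745 ,  0.04950843]), 'grip_force': 0.0, 'opening': 0.08563529519069704}
```

View pics/top0.png

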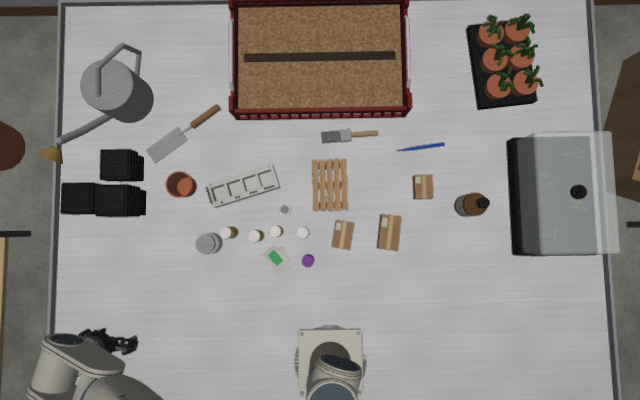

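View pics/scene0.png

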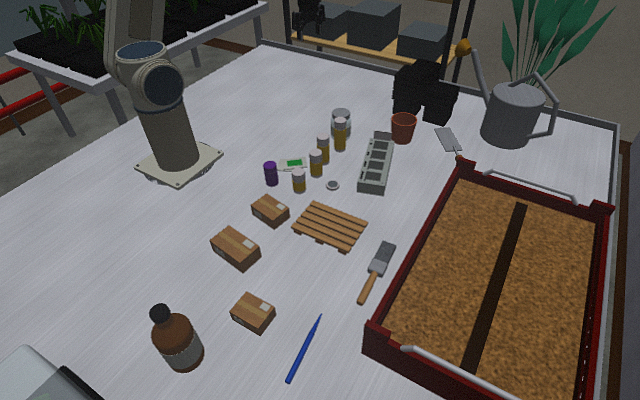

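The top view shows three cartons at about (424,186), (389,232) and (343,234), the duckboard at (330,185) and the rack at (243,186). The four white-capped canisters are at about (228,232), (255,236), (276,231) and (303,233), with the purple look-alike at (308,261). I'll zoom in to segment them.

```bash
python3 - <<'E'
from h import *
a=cv2.imread('pics/top0.png')[125:275,190:450]; b=cv2.imread('pics/scene0.png')[95:275,205:405]
cv2.imwrite('pics/tz.png',cv2.resize(a,None,fx=3,fy=3,interpolation=cv2.INTER_CUBIC))
cv2.imwrite('pics/sz.png',cv2.resize(b,None,fx=3.3,fy=3.3,interpolation=cv2.INTER_CUBIC))
E
```

```text
(no output)
```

View pics/tz.png

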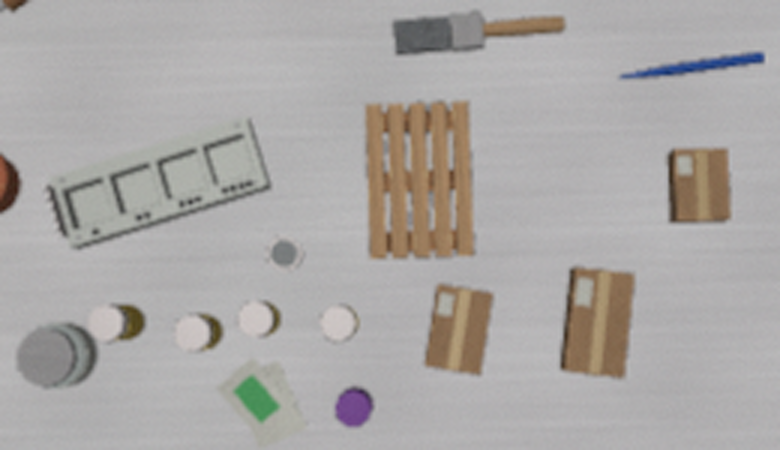

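View pics/sz.png

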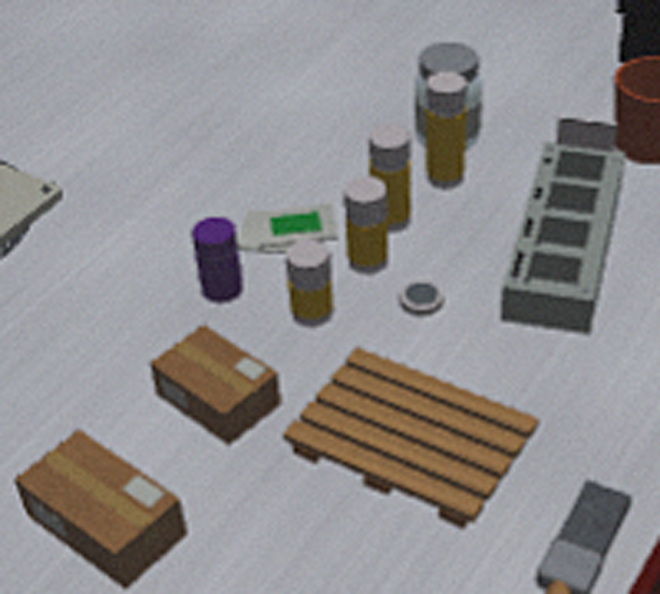

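The zooms show three cartons. In the scene view the canisters get shorter from the jar (left) towards the cartons. The one-dot pocket is at the label-plate end, on the left in the top view. Next I'll measure.

```bash
cat >> h.py <<'E'
def comps(m,amin):
    n,l,s,ce=cv2.connectedComponentsWithStats(m.astype(np.uint8))
    return [(s[i,4],ce[i],l==i) for i in range(1,n) if s[i,4]>=amin]
def up(c,x0,y0,x1,y1,k=4):
    return cv2.resize(np.ascontiguousarray(c['color'][y0:y1,x0:x1]),None,fx=k,fy=k,interpolation=cv2.INTER_CUBIC)
def back(p,x0,y0,k=4): return (np.array(p,float)+.5)/k-.5+[x0,y0]
def cartons(c,box=(330,165,450,260),z=0.044):
    x0,y0,x1,y1=box; im=up(c,*box); hsv=cv2.cvtColor(im,cv2.COLOR_RGB2HSV)
    m=((hsv[...,1]>60)&(hsv[...,2]>85)).astype(np.uint8)
    m=cv2.morphologyEx(m,cv2.MORPH_CLOSE,np.ones((25,25)));m=cv2.morphologyEx(m,cv2.MORPH_OPEN,np.ones((9,9)))
    out=[]
    for a,ce,mm in comps(m,2500):
        r=cv2.minAreaRect(np.argwhere(mm)[:,::-1].astype(np.float32))
        w=onplane(c,back(cv2.boxPoints(r),x0,y0),z); e=w[1]-w[0];f=w[2]-w[1]
        L,S=(e,f) if np.hypot(*e)>np.hypot(*f) else (f,e)
        out.append((w.mean(0).round(4),round(np.hypot(*L),4),round(np.hypot(*S),4),round((np.degrees(np.arctan2(L[1],L[0]))+90)%180-90,1),back(ce,x0,y0).round(1)))
    return out
E
python3 - <<'E'
from h import *
t=grab('top'); s=grab('scene')
for r in cartons(t): print(*r)
hs=cv2.cvtColor(t['color'],cv2.COLOR_RGB2HSV)
for p in [(226,232),(255,236),(276,231),(303,233),(290,215),(240,250),(202,243),(280,205),(230,190)]: print(p,hs[p[1],p[0]],t['color'][p[1],p[0]])
# board mask
b=(300,150,360,220);im=up(t,*b);h=cv2.cvtColor(im,cv2.COLOR_RGB2HSV);m=((h[...,1]>60)&(h[...,2]>85)).astype(np.uint8)
m=cv2.morphologyEx(m,cv2.MORPH_CLOSE,np.ones((41,41)))
r=cv2.minAreaRect(np.argwhere(m)[:,::-1].astype(np.float32));w=onplane(t,back(cv2.boxPoints(r),300,150),.022);print('board',w,w.mean(0))
# canister guesses from zoom centres
zc=np.array([(108,323),(194,332),(257,319),(339,323)]);px=(zc+.5)/3-.5+[190,125]
sz=np.array([(446,86),(390,140),(366,191),(309,253)]);spx=(sz+.5)/3.3-.5+[205,95]
for p,q in zip(px,spx):
    o1,d1=ray(t,[p]);o2,d2=ray(s,[q]);A=np.c_[d1[0],-d2[0]];k=np.linalg.lstsq(A,o2-o1,rcond=None)[0]
    a=o1+k[0]*d1[0];b=o2+k[1]*d2[0];print('cap',a.round(4),b.round(4))
for h,p in zip((.12,.105,.09,.075),px): print(onplane(t,[p],h).round(4))
E
```

```text
[ 0.5886 -0.037 ] 0.1552 0.0592 -1.2 [337.9 187.5]
[ 0.5871 -0.3261] 0.0812 0.0624 -0.3 [423.2 186.2]
[ 0.4338 -0.2047] 0.1164 0.0705 -7.3 [388.8 232. ]
[ 0.4285 -0.0434] 0.0925 0.0722 -9.6 [342.  234.7]
(226, 232) [  4  10 200] [200 193 192]
(255, 236) [  4   9 200] [200 194 193]
(276, 231) [  4  10 201] [201 194 193]
(303, 233) [  8  10 202] [202 196 194]
(290, 215) [150   1 177] [177 176 177]
(240, 250) [150   1 179] [179 178 179]
(202, 243) [150   4 135] [135 133 135]
(280, 205) [ 10   4 183] [183 181 180]
(230, 190) [ 36   9 135] [134 135 130]
board [[ 0.68834327  0.05366187]
 [ 0.69029462 -0.06515773]
 [ 0.51230001 -0.06741386]
 [ 0.51027158  0.0502678 ]] [ 0.60030237 -0.00716048]
cap [0.4412 0.3319 0.1138] [0.4421 0.3324 0.114 ]
cap [0.4299 0.2415 0.0994] [0.4309 0.2422 0.0995]
cap [0.4429 0.1743 0.0866] [0.4446 0.1755 0.0867]
cap [0.437  0.0849 0.0731] [0.4388 0.0864 0.0731]
[[0.4413 0.3305]]
[[0.43   0.2406]]
[[0.4429 0.1739]]
[[0.437  0.0848]]
```

```bash
python3 - <<'E'
from h import *
t=grab('top'); s=grab('scene')
hs=cv2.cvtColor(t['color'],cv2.COLOR_RGB2HSV).astype(int)
m=(hs[...,1]>=6)&(hs[...,2]>188)&(hs[...,0]<15); m[:222]=0;m[245:]=0;m[:,:215]=0;m[:,315:]=0
for a,ce,_ in sorted(comps(m,15),key=lambda q:q[1][0]): print(a,ce.round(2))
im=up(t,200,160,290,212,8); cv2.imwrite('pics/rack.png',im[:,:,::-1])
E
```

```text
88 [224.56 232.02]
89 [253.33 235.57]
89 [274.4  230.88]
88 [301.94 232.17]
```

View pics/rack.png

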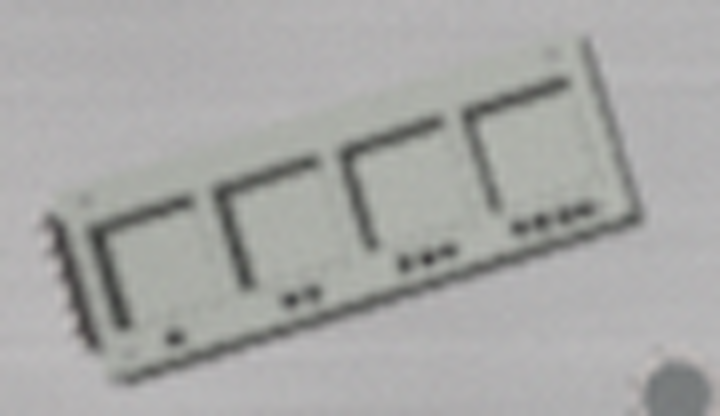

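```bash
python3 - <<'E'
from h import *
from scipy.optimize import least_squares
t=grab('top'); 
px=np.array([(90,230),(214,189),(338,152),(462,112),(120,330),(246,291),(372,251),(496,213),(194,200),(320,160),(443,120),(570,80)])
ys=[.084,.028,-.028,-.084]
M=np.array([(.0235,y+.0235) for y in ys]+[(-.0235,y+.0235) for y in ys]+[(.0235,y-.0235) for y in ys])
W=onplane(t,back(px,200,160,8),.042)
def T(p,m): c,s=np.cos(p[2]),np.sin(p[2]); return m@np.array([[c,s],[-s,c]])+p[:2]
r=least_squares(lambda p:(T(p,M)-W).ravel(),[.58,.25,.2]);p=r.x
print('rack',p.round(4),'deg',np.degrees(p[2]).round(1),'res mm',(1000*r.fun.reshape(-1,2)).round(1).tolist())
print('pockets',T(p,np.array([(0,y) for y in ys])).round(4).tolist())
oc=T(p,np.array([(.042,.118),(.042,-.118),(-.042,-.118),(-.042,.118)]))
print('outer px',((proj(t,np.c_[oc,np.full(4,.042)])-[200,160]+.5)*8-.5).round().tolist())
c=t['color'].astype(int)
for y in (231,232): print([tuple(v) for v in c[y,216:238,[0,2]].T] if 0 else (c[y,216:242].sum(1)//3).tolist())
print((c[222:246,226].sum(1)//3).tolist())
for y in (232,): print((c[y,294:318].sum(1)//3).tolist(),(c[y,294:318,0]-c[y,294:318,2]).tolist())
E
```

```text
rack [0.6005 0.2902 0.2902] deg 16.6 res mm [[0.4, 0.5], [-0.3, -0.1], [0.6, -0.6], [0.2, -1.0], [-1.5, 0.1], [-1.3, 0.2], [-1.6, 0.5], [-1.0, 0.0], [1.7, -0.0], [1.3, 0.3], [1.0, -0.5], [0.6, 0.5]]
pockets [[0.5764, 0.3707], [0.5925, 0.3171], [0.6085, 0.2634], [0.6245, 0.2097]]
outer px [[53.0, 195.0], [580.0, 31.0], [637.0, 216.0], [108.0, 382.0]]
[173, 175, 171, 180, 192, 190, 194, 192, 194, 195, 193, 195, 196, 198, 173, 119, 82, 72, 61, 59, 60, 80, 136, 174, 174, 174]
[175, 175, 172, 182, 189, 192, 192, 191, 193, 196, 194, 194, 195, 195, 171, 110, 84, 77, 60, 62, 63, 71, 135, 174, 176, 175]
[176, 180, 178, 179, 168, 177, 196, 194, 195, 193, 194, 194, 192, 194, 191, 192, 165, 152, 176, 176, 179, 178, 174, 175]
[175, 176, 182, 193, 199, 197, 197, 198, 196, 197, 197, 196, 196, 190, 158, 142, 176, 174, 176, 174, 172, 174, 176, 176] [0, -2, 3, 8, 9, 11, 8, 8, 8, 8, 8, 8, 10, 10, 17, 21, 0, 1, 1, -1, -1, 1, -1, 0]
```

```bash
python3 - <<'E'
from h import *
t=grab('top'); th=np.radians(16.5)
im=cv2.cvtColor(up(t,200,160,290,212,8),cv2.COLOR_RGB2GRAY)
m=im<125
ys=[.084,.028,-.028,-.084];L=[]
R=np.array([[np.cos(th),-np.sin(th)],[np.sin(th),np.cos(th)]])
for a,ce,mm in sorted(comps(m,700),key=lambda q:q[1][0]):
    q=onplane(t,back(np.argwhere(mm)[:,::-1],200,160,8),.042)@R
    lo,hi=np.percentile(q,1,axis=0),np.percentile(q,99,axis=0)
    print(a,ce.round(),(hi-lo).round(4),'centre world',(R@((lo+hi)/2)).round(4), 'maxcorner',hi.round(4))
for p,h in zip([(224.56,232.02),(253.33,235.57),(274.4,230.88),(301.94,232.17)],(.12,.105,.09,.075)): print(onplane(t,[p],h).round(4))
# jar outline: dark/gray region
g=t['color'].sum(2)//3; print(g[243,188:228].tolist())
E
```

```text
2256 [ 74. 283.] [0.0584 0.0078] centre world [0.5693 0.4066] maxcorner [0.6905 0.232 ]
3240 [124. 252.] [0.0468 0.0457] centre world [0.5777 0.3732] maxcorner [0.6833 0.2166]
2962 [249. 210.] [0.046  0.0456] centre world [0.594  0.3197] maxcorner [0.6834 0.1606]
2576 [375. 167.] [0.0453 0.0454] centre world [0.6104 0.2662] maxcorner [0.6835 0.1046]
5778 [386. 297.] [0.006  0.2264] centre world [0.5611 0.2733] maxcorner [0.6186 0.2158]
2210 [502. 121.] [0.0441 0.0457] centre world [0.627  0.2126] maxcorner [0.6836 0.0487]
2017 [676. 394.] [0.0199 0.021 ] centre world [0.5173 0.1491] maxcorner [0.5483 0.0066]
[[0.4423 0.334 ]]
[[0.4293 0.2439]]
[[0.4433 0.177 ]]
[[0.4376 0.0872]]
[179, 180, 179, 180, 179, 180, 179, 156, 137, 135, 135, 133, 139, 137, 134, 133, 133, 136, 135, 136, 136, 136, 137, 136, 136, 137, 109, 105, 139, 135, 130, 107, 75, 80, 133, 169, 175, 177, 178, 177]
```

```bash
cat >> h.py <<'E'
P={1:(.5782,.3729),2:(.5941,.3192),3:(.6100,.2655),4:(.6259,.2118)}
C={1:(.4423,.3340),2:(.4293,.2439),3:(.4433,.1770),4:(.4376,.0872)}
def plan(*tg,yaw=16.5):
    """for successive world targets (x,y,z): tool-axis offsets, tool y at yaw deg, tool down"""
    s=arm.get_state();w,x,y,z=s['tcp_rot']
    Y=np.array([2*(x*y-w*z),1-2*(x*x+z*z),2*(y*z+w*x)]);Z=np.array([2*(x*z+w*y),2*(y*z-w*x),1-2*(x*x+y*y)])
    now=np.degrees(np.arctan2(Y[1],Y[0]));print('t',round(s['clock'],2),'tcp',s['tcp_pos'].round(4),'yaw',now.round(2),'Z',Z.round(3),'open',round(s['opening'],4),'grip',round(s['grip_force'],1),'F',s['force'].round(1),'q',s['joint_pos'].round(2))
    d=((now-yaw)+90)%180-90;print('turn rz',np.radians(d).round(4))
    a=np.radians(now-d);p=s['tcp_pos']
    for g in tg:
        e=np.array(g)-p;print('->',g,'off',np.array([-np.sin(a)*e[0]+np.cos(a)*e[1],np.cos(a)*e[0]+np.sin(a)*e[1],-e[2]]).round(4));p=np.array(g)
E
python3 -c "
from h import *
plan((*C[1],.25),(*C[1],.092))"
```

```text
t 0.4 tcp [0.1544 0.6055 0.2502] yaw 75.69 Z [-0. -0. -1.] open 0.0852 grip 0.0 F [-0.4  0.6  0.6] q [ 1.3   0.42  1.63 -0.    1.09 -0.02]
turn rz 1.033
-> (0.4423, 0.334, 0.25) off [-3.421e-01  1.989e-01  2.000e-04]
-> (0.4423, 0.334, 0.092) off [0.    0.    0.158]
```

{"method": "send_rows", "body": {
  "rows": [
    {"turn": [0,0,0.172],"offset": [0,0,0],"hand": 1},
    {"turn": [0,0,0.172],"offset": [0,0,0],"hand": 1},
    {"turn": [0,0,0.172],"offset": [0,0,0],"hand": 1},
    {"turn": [0,0,0.172],"offset": [0,0,0],"hand": 1},
    {"turn": [0,0,0.172],"offset": [0,0,0],"hand": 1},
    {"turn": [0,0,0.172],"offset": [0,0,0],"hand": 1},
    {"turn": [0,0,0],"offset": [-0.043,0.025,0],"hand": 1},
    {"turn": [0,0,0],"offset": [-0.043,0.025,0],"hand": 1},
    {"turn": [0,0,0],"offset": [-0.043,0.025,0],"hand": 1},
    {"turn": [0,0,0],"offset": [-0.043,0.025,0],"hand": 1},
    {"turn": [0,0,0],"offset": [-0.043,0.025,0],"hand": 1},
    {"turn": [0,0,0],"offset": [-0.043,0.025,0],"hand": 1},
    {"turn": [0,0,0],"offset": [-0.043,0.025,0],"hand": 1},
    {"turn": [0,0,0],"offset": [-0.041,0.024,0],"hand": 1},
    {"turn": [0,0,0],"offset": [0,0,0],"hand": 1}
  ]
}}

```text
clock: 2.28
tcp_pos: [0.4447, 0.3325, 0.2504]
tcp_rot: [0.0, 0.6, 0.8, 0.0]
force: [0.2, -0.2, 0.4]
opening: 0.0854
grip_force: 0.0
```

```bash
python3 -c "
from h import *
plan((*C[1],.25),(*C[1],.092))"
```

```text
t 2.27 tcp [0.4447 0.3325 0.2504] yaw 16.33 Z [ 0.001 -0.    -1.   ] open 0.0854 grip 0.0 F [ 0.2 -0.2  0.4] q [ 0.62  0.32  1.79 -0.    1.03  0.34]
turn rz -0.003
-> (0.4423, 0.334, 0.25) off [ 0.0021 -0.0019  0.0004]
-> (0.4423, 0.334, 0.092) off [0.    0.    0.158]
```

{"method": "send_rows", "body": {
  "rows": [
    {"turn": [0,0,0],"offset": [0.002,-0.002,0.04],"hand": 1},
    {"turn": [0,0,0],"offset": [0,0,0.04],"hand": 1},
    {"turn": [0,0,0],"offset": [0,0,0.04],"hand": 1},
    {"turn": [0,0,0],"offset": [0,0,0.038],"hand": 1},
    {"turn": [0,0,0],"offset": [0,0,0],"hand": 0},
    {"turn": [0,0,0],"offset": [0,0,0],"hand": 0},
    {"turn": [0,0,0],"offset": [0,0,0],"hand": 0},
    {"turn": [0,0,0],"offset": [0,0,0],"hand": 0},
    {"turn": [0,0,0],"offset": [0,0,0],"hand": 0},
    {"turn": [0,0,0],"offset": [0,0,0],"hand": 0},
    {"turn": [0,0,0],"offset": [0,0,0],"hand": 0}
  ]
}}

```text
clock: 3.65
tcp_pos: [0.4413, 0.3368, 0.0942]
tcp_rot: [0.0, 0.598, 0.802, 0.002]
force: [-1.1, 1.1, 7.1]
opening: 0.0387
grip_force: 60.7
```

```bash
python3 -c "
from h import *
plan((*C[1],.092))
grab('scene','s1.png');c=cv2.imread('pics/s1.png')[60:240,230:430];cv2.imwrite('pics/s1z.png',cv2.resize(c,None,fx=3.3,fy=3.3,interpolation=2))"
```

```text
t 3.65 tcp [0.4413 0.3368 0.0942] yaw 16.55 Z [ 0.003  0.002 -1.   ] open 0.0387 grip 60.7 F [-1.1  1.1  7.1] q [0.63 0.55 1.88 0.   0.71 0.34]
turn rz 0.0009
-> (0.4423, 0.334, 0.092) off [-0.003   0.0002  0.0022]
```

View pics/s1z.png

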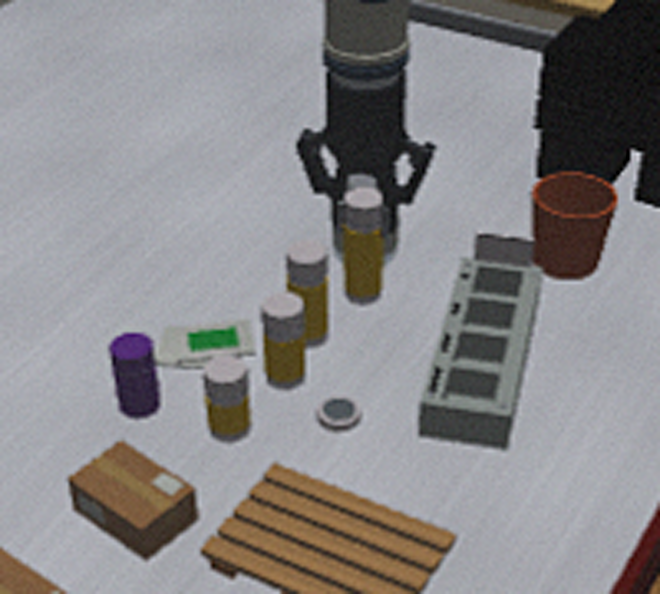

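The fingers are on either side of the tallest canister, with an opening of 38.7 mm and the grip on. Now I'll lift it.

{"method": "send_rows", "body": {
  "rows": [
    {"turn": [0,0,0],"offset": [0,0,-0.03],"hand": 0},
    {"turn": [0,0,0],"offset": [0,0,-0.03],"hand": 0},
    {"turn": [0,0,0],"offset": [0,0,-0.03],"hand": 0},
    {"turn": [0,0,0],"offset": [0,0,0],"hand": 0},
    {"turn": [0,0,0],"offset": [0,0,0],"hand": 0}
  ]
}}

```text
clock: 4.32
tcp_pos: [0.4398, 0.3355, 0.1821]
tcp_rot: [-0.0, 0.598, 0.802, -0.0]
force: [-1.1, 0.8, -1.5]
opening: 0.0388
grip_force: 60.6
```

```bash
python3 -c "
from h import *
plan((*P[1],.18),(*P[1],.101))
c=grab('scene')['color'];m=up(dict(color=c),290,20,400,160,4);cv2.imwrite('pics/s2z.png',m[:,:,::-1])"
```

```text
t 4.33 tcp [0.4398 0.3355 0.1821] yaw 16.55 Z [-0. -0. -1.] open 0.0388 grip 60.6 F [-1.1  0.8 -1.5] q [0.63 0.41 1.84 0.   0.89 0.34]
turn rz 0.001
-> (0.5782, 0.3729, 0.18) off [-0.0035  0.1433  0.0021]
-> (0.5782, 0.3729, 0.101) off [0.    0.    0.079]
```

View pics/s2z.png

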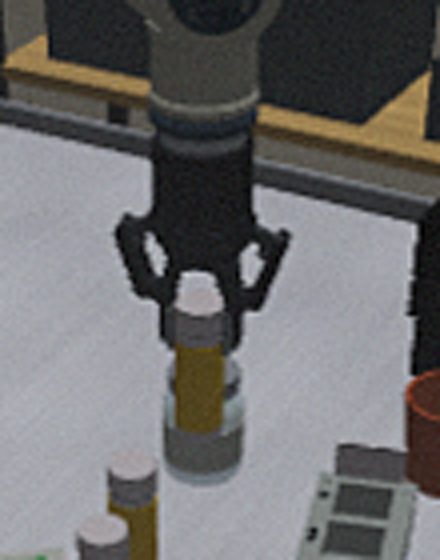

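{"method": "send_rows", "body": {
  "rows": [
    {"turn": [0,0,0],"offset": [0,0.036,-0.008],"hand": 0},
    {"turn": [0,0,0],"offset": [0,0.036,0],"hand": 0},
    {"turn": [0,0,0],"offset": [0,0.036,0],"hand": 0},
    {"turn": [0,0,0],"offset": [0,0.035,0],"hand": 0},
    {"turn": [0,0,0],"offset": [0,0,0],"hand": 0},
    {"turn": [0,0,0],"offset": [0,0,0],"hand": 0},
    {"turn": [0,0,0],"offset": [0,0,0],"hand": 0}
  ]
}}

```text
clock: 5.25
tcp_pos: [0.576, 0.3762, 0.1896]
tcp_rot: [-0.0, 0.598, 0.802, -0.001]
force: [-0.4, 0.5, -1.1]
opening: 0.0386
grip_force: 60.9
```

```bash
python3 -c "
from h import *
plan((.5773,.3758,.15),(.5773,.3758,.102))
c=grab('scene')['color'];m=up(dict(color=c),320,20,440,200,4)[120:];cv2.imwrite('pics/s3z.png',m[:,:,::-1])"
```

```text
t 5.25 tcp [0.576  0.3762 0.1896] yaw 16.58 Z [-0.002 -0.001 -1.   ] open 0.0386 grip 60.9 F [-0.4  0.5 -1.1] q [0.56 0.58 1.52 0.   1.04 0.27]
turn rz 0.0013
-> (0.5773, 0.3758, 0.15) off [-0.0007  0.0011  0.0396]
-> (0.5773, 0.3758, 0.102) off [0.    0.    0.048]
```

View pics/s3z.png

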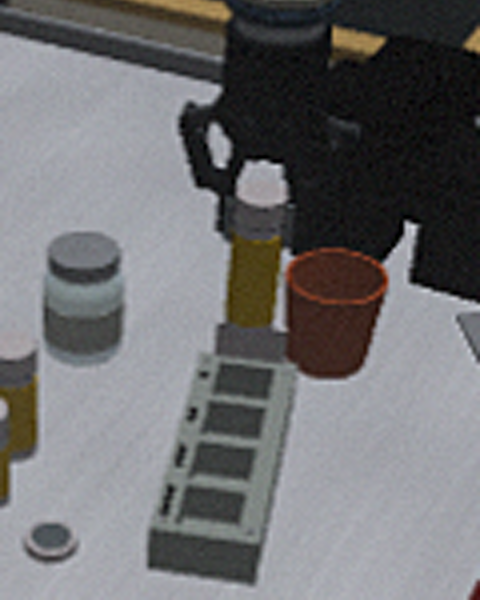

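```bash
cat >> h.py <<'E'
def band(c,near,rad=22):
    """yellow label band centroid in scene picture near a pixel"""
    h=cv2.cvtColor(c['color'],cv2.COLOR_RGB2HSV);m=(h[...,1]>110)&(h[...,0]>15)&(h[...,0]<35)&(h[...,2]>40)
    yy,xx=np.mgrid[:400,:640];m&=(np.abs(xx-near[0])<rad)&(np.abs(yy-near[1])<40)
    a,ce,mm=max(comps(m,20),key=lambda q:q[0]);q=np.argwhere(mm);return a,ce,(q.min(0)[::-1],q.max(0)[::-1])
E
python3 -c "
from h import *
c=grab('scene');print(band(c,(320+253/4,50+280/4)))
print(proj(c,[(*P[1],.096),(*P[1],.215),(*P[1],.14)]))
print(proj(c,[(.5760,.3762,.096),(.5760,.3762,.14)]))
print('others',[ (band(c,proj(c,[(*C[i],h/2)])[0])[1],proj(c,[(*C[i],h*.4)])[0]) for i,h in ((2,.105),(3,.09),(4,.075))])
"
```

```text
(np.int32(262), array([382.85496183, 119.70229008]), (array([377, 108]), array([390, 131])))
[[382.15646565 130.802977  ]
 [385.59911948  97.85651467]
 [383.37807333 119.13784115]]
[[381.96729385 130.12158819]
 [383.18108422 118.46709931]]
others [(array([319.8340081 , 161.27935223]), array([323.04603937, 151.17259651])), (array([319.8340081 , 161.27935223]), array([315.99721362, 164.96333535])), (array([315.2  , 168.375]), array([299.01160592, 181.8928388 ]))]
```

{"method": "send_rows", "body": {
  "rows": [
    {"turn": [0,0,0],"offset": [-0.0005,0.001,0.02],"hand": 0},
    {"turn": [0,0,0],"offset": [0,0,0.02],"hand": 0},
    {"turn": [0,0,0],"offset": [0,0,0.012],"hand": 0},
    {"turn": [0,0,0],"offset": [0,0,0.006],"hand": 0},
    {"turn": [0,0,0],"offset": [0,0,0.006],"hand": 0},
    {"turn": [0,0,0],"offset": [0,0,0],"hand": 0},
    {"turn": [0,0,0],"offset": [0,0,0],"hand": 0}
  ]
}}

```text
clock: 6.22
tcp_pos: [0.5787, 0.3766, 0.1268]
tcp_rot: [0.0, 0.598, 0.802, 0.0]
force: [0.8, 0.2, -1.3]
opening: 0.0392
grip_force: 60.9
```

{"method": "send_rows", "body": {
  "rows": [
    {"turn": [0,0,0],"offset": [0,-0.0005,0.01],"hand": 0},
    {"turn": [0,0,0],"offset": [0,0,0.008],"hand": 0},
    {"turn": [0,0,0],"offset": [0,0,0.004],"hand": 0},
    {"turn": [0,0,0],"offset": [0,0,0.003],"hand": 0},
    {"turn": [0,0,0],"offset": [0,0,0],"hand": 0},
    {"turn": [0,0,0],"offset": [0,0,0],"hand": 0}
  ]
}}

```text
clock: 6.98
tcp_pos: [0.5778, 0.3762, 0.1023]
tcp_rot: [-0.0, 0.598, 0.802, -0.0]
force: [-2.6, -1.6, 6.0]
opening: 0.0388
grip_force: 61.4
```

{"method": "send_rows", "body": {
  "rows": [
    {"turn": [0,0,0],"offset": [0,0,0],"hand": 1},
    {"turn": [0,0,0],"offset": [0,0,0],"hand": 1},
    {"turn": [0,0,0],"offset": [0,0,0],"hand": 1},
    {"turn": [0,0,0],"offset": [0,0,0],"hand": 1},
    {"turn": [0,0,0],"offset": [0,0,0],"hand": 1},
    {"turn": [0,0,0],"offset": [0,0,-0.02],"hand": 1},
    {"turn": [0,0,0],"offset": [0,0,-0.04],"hand": 1},
    {"turn": [0,0,0],"offset": [0,0,-0.04],"hand": 1},
    {"turn": [0,0,0],"offset": [-0.017,-0.036,0],"hand": 1},
    {"turn": [0,0,0],"offset": [-0.017,-0.036,0],"hand": 1},
    {"turn": [0,0,0],"offset": [-0.017,-0.036,0],"hand": 1},
    {"turn": [0,0,0],"offset": [-0.017,-0.036,0],"hand": 1},
    {"turn": [0,0,0],"offset": [-0.017,-0.036,0],"hand": 1},
    {"turn": [0,0,0],"offset": [0,0,0],"hand": 1},
    {"turn": [0,0,0],"offset": [0,0,0],"hand": 1}
  ]
}}

```text
clock: 8.85
tcp_pos: [0.4308, 0.2441, 0.2027]
tcp_rot: [0.001, 0.598, 0.802, 0.001]
force: [0.4, 0.4, -0.1]
opening: 0.0854
grip_force: 0.0
```

```bash
python3 -c "
from h import *
plan((*C[2],.18),(*C[2],.079))
c=grab('top');hs=cv2.cvtColor(c['color'],cv2.COLOR_RGB2HSV).astype(int)
m=(hs[...,1]>=6)&(hs[...,2]>188)&(hs[...,0]<15)
m[:160]=0;m[245:]=0;m[:,:200]=0;m[:,320:]=0
for a,ce,_ in comps(m,25): print(a,ce.round(1),onplane(c,[ce],.128 if ce[1]<215 else .1).round(4))
s=grab('scene');print(band(s,proj(s,[(*P[1],.055)])[0]),proj(s,[(*P[1],.052)]))
"
```

```text
t 8.85 tcp [0.4308 0.2441 0.2027] yaw 16.55 Z [ 0.003  0.001 -1.   ] open 0.0854 grip 0.0 F [ 0.4  0.4 -0.1] q [0.49 0.3  1.95 0.   0.89 0.2 ]
turn rz 0.0009
-> (0.4293, 0.2439, 0.18) off [ 0.0002 -0.0015  0.0227]
-> (0.4293, 0.2439, 0.079) off [0.    0.    0.101]
93 [211.8 189.9] [[0.5783 0.3736]]
93 [274.3 230.9] [[0.4434 0.1762]]
90 [301.8 232.1] [[0.438  0.0862]]
(np.int32(187), array([381.20855615, 140.68983957]), (array([375, 132]), array([388, 149]))) [[380.99030538 141.91263031]]
```

{"method": "send_rows", "body": {
  "rows": [
    {"turn": [0,0,0],"offset": [0,-0.001,0.04],"hand": 1},
    {"turn": [0,0,0],"offset": [0,0,0.04],"hand": 1},
    {"turn": [0,0,0],"offset": [0,0,0.034],"hand": 1},
    {"turn": [0,0,0],"offset": [0,0,0.01],"hand": 1},
    {"turn": [0,0,0],"offset": [0,0,0],"hand": 0},
    {"turn": [0,0,0],"offset": [0,0,0],"hand": 0},
    {"turn": [0,0,0],"offset": [0,0,0],"hand": 0},
    {"turn": [0,0,0],"offset": [0,0,0],"hand": 0},
    {"turn": [0,0,0],"offset": [0,0,0],"hand": 0},
    {"turn": [0,0,0],"offset": [0,0,0],"hand": 0}
  ]
}}

```text
clock: 10.2
tcp_pos: [0.4295, 0.2437, 0.0788]
tcp_rot: [0.001, 0.598, 0.802, 0.001]
force: [-0.9, -0.0, 6.4]
opening: 0.0389
grip_force: 59.9
```

```bash
python3 -c "
from h import *
plan((*C[2],.079))
plan((*P[2],.18))"
```

```text
t 10.2 tcp [0.4295 0.2437 0.0788] yaw 16.56 Z [ 0.002  0.001 -1.   ] open 0.0389 grip 59.9 F [-0.9 -0.   6.4] q [0.49 0.52 2.01 0.   0.61 0.2 ]
turn rz 0.001
-> (0.4293, 0.2439, 0.079) off [ 0.0003 -0.0001 -0.0002]
t 10.2 tcp [0.4295 0.2437 0.0788] yaw 16.56 Z [ 0.002  0.001 -1.   ] open 0.0389 grip 59.9 F [-0.9 -0.   6.4] q [0.49 0.52 2.01 0.   0.61 0.2 ]
turn rz 0.001
-> (0.5941, 0.3192, 0.18) off [ 0.0256  0.1793 -0.1012]
```

{"method": "send_rows", "body": {
  "rows": [
    {"turn": [0,0,0],"offset": [0,0,-0.03],"hand": 0},
    {"turn": [0,0,0],"offset": [0,0,-0.04],"hand": 0},
    {"turn": [0,0,0],"offset": [0,0,-0.03],"hand": 0},
    {"turn": [0,0,0],"offset": [0.005,0.036,0],"hand": 0},
    {"turn": [0,0,0],"offset": [0.005,0.036,0],"hand": 0},
    {"turn": [0,0,0],"offset": [0.005,0.036,0],"hand": 0},
    {"turn": [0,0,0],"offset": [0.005,0.036,0],"hand": 0},
    {"turn": [0,0,0],"offset": [0.005,0.035,0],"hand": 0},
    {"turn": [0,0,0],"offset": [0,0,0],"hand": 0},
    {"turn": [0,0,0],"offset": [0,0,0],"hand": 0}
  ]
}}

```text
clock: 11.45
tcp_pos: [0.5922, 0.3177, 0.1772]
tcp_rot: [-0.0, 0.598, 0.802, -0.001]
force: [-0.6, 0.2, -1.2]
opening: 0.0389
grip_force: 60.8
```

```bash
python3 -c "
from h import *
plan((*P[2],.0875))
c=grab('scene');p=proj(c,[(*P[2],.145)])[0];print(band(c,p),proj(c,[(*P[2],.14),(*P[2],.15)]))"
```

```text
t 11.45 tcp [0.5922 0.3177 0.1772] yaw 16.56 Z [-0.001 -0.001 -1.   ] open 0.0389 grip 60.8 F [-0.6  0.2 -1.2] q [ 0.47  0.57  1.57 -0.    1.    0.19]
turn rz 0.001
-> (0.5941, 0.3192, 0.0875) off [0.0009 0.0023 0.0897]
(np.int32(311), array([380.31511254, 134.46302251]), (array([373, 120]), array([388, 149]))) [[380.79193749 128.71476647]
 [381.07260327 125.94622657]]
```

Canister 2 lines up with pocket 2, so I'll go down into it.

{"method": "send_rows", "body": {
  "rows": [
    {"turn": [0,0,0],"offset": [0.001,0.002,0.025],"hand": 0},
    {"turn": [0,0,0],"offset": [0,0,0.02],"hand": 0},
    {"turn": [0,0,0],"offset": [0,0,0.01],"hand": 0},
    {"turn": [0,0,0],"offset": [0,0,0.01],"hand": 0},
    {"turn": [0,0,0],"offset": [0,0,0],"hand": 0},
    {"turn": [0,0,0],"offset": [0,0,0],"hand": 0}
  ]
}}

```text
clock: 12.25
tcp_pos: [0.5951, 0.3199, 0.1128]
tcp_rot: [0.0, 0.598, 0.802, 0.0]
force: [0.2, 0.2, -1.6]
opening: 0.0389
grip_force: 60.8
```

{"method": "send_rows", "body": {
  "rows": [
    {"turn": [0,0,0],"offset": [0,-0.0005,0.01],"hand": 0},
    {"turn": [0,0,0],"offset": [0,0,0.008],"hand": 0},
    {"turn": [0,0,0],"offset": [0,0,0.005],"hand": 0},
    {"turn": [0,0,0],"offset": [0,0,0.003],"hand": 0},
    {"turn": [0,0,0],"offset": [0,0,0],"hand": 0},
    {"turn": [0,0,0],"offset": [0,0,0],"hand": 1},
    {"turn": [0,0,0],"offset": [0,0,0],"hand": 1},
    {"turn": [0,0,0],"offset": [0,0,0],"hand": 1},
    {"turn": [0,0,0],"offset": [0,0,0],"hand": 1},
    {"turn": [0,0,0],"offset": [0,0,0],"hand": 1},
    {"turn": [0,0,0],"offset": [0,0,-0.02],"hand": 1},
    {"turn": [0,0,0],"offset": [0,0,-0.04],"hand": 1},
    {"turn": [0,0,0],"offset": [0,0,-0.04],"hand": 1},
    {"turn": [0,0,0],"offset": [-0.019,-0.037,0],"hand": 1},
    {"turn": [0,0,0],"offset": [-0.019,-0.037,0],"hand": 1},
    {"turn": [0,0,0],"offset": [-0.019,-0.037,0],"hand": 1},
    {"turn": [0,0,0],"offset": [-0.019,-0.037,0],"hand": 1},
    {"turn": [0,0,0],"offset": [-0.018,-0.037,0],"hand": 1},
    {"turn": [0,0,0],"offset": [0,0,0],"hand": 1},
    {"turn": [0,0,0],"offset": [0,0,0],"hand": 1}
  ]
}}

```text
clock: 14.75
tcp_pos: [0.445, 0.1773, 0.1876]
tcp_rot: [0.001, 0.598, 0.801, 0.001]
force: [0.9, 0.7, -1.2]
opening: 0.0857
grip_force: 0.0
```

```bash
cat >> h.py <<'E'
def caps():
    c=grab('top');hs=cv2.cvtColor(c['color'],cv2.COLOR_RGB2HSV).astype(int)
    m=(hs[...,1]>=6)&(hs[...,2]>188)&(hs[...,0]<15)
    m[:160]=0;m[245:]=0;m[:,:200]=0;m[:,320:]=0
    for a,ce,_ in comps(m,25): print(a,ce.round(1),[onplane(c,[ce],z).round(4)[0] for z in (.128,.113,.098,.083)])
E
python3 -c "
from h import *
plan((*C[3],.18),(*C[3],.064))
caps()"
```

```text
t 14.75 tcp [0.445  0.1773 0.1876] yaw 16.54 Z [ 0.003  0.001 -1.   ] open 0.0857 grip 0.0 F [ 0.9  0.7 -1.2] q [0.35 0.3  2.   0.   0.84 0.07]
turn rz 0.0008
-> (0.4433, 0.177, 0.18) off [ 0.0002 -0.0017  0.0076]
-> (0.4433, 0.177, 0.064) off [0.    0.    0.116]
89 [229.6 185.3] [array([0.5923, 0.3165]), array([0.5938, 0.3198]), array([0.5953, 0.3231]), array([0.5968, 0.3263])]
93 [211.8 189.8] [array([0.5788, 0.3738]), array([0.5801, 0.3777]), array([0.5815, 0.3816]), array([0.5829, 0.3855])]
91 [301.9 232.2] [array([0.4379, 0.0845]), array([0.4378, 0.0853]), array([0.4377, 0.0861]), array([0.4376, 0.0869])]
```

{"method": "send_rows", "body": {
  "rows": [
    {"turn": [0,0,0],"offset": [0,-0.0015,0.04],"hand": 1},
    {"turn": [0,0,0],"offset": [0,0,0.04],"hand": 1},
    {"turn": [0,0,0],"offset": [0,0,0.034],"hand": 1},
    {"turn": [0,0,0],"offset": [0,0,0.01],"hand": 1},
    {"turn": [0,0,0],"offset": [0,0,0],"hand": 0},
    {"turn": [0,0,0],"offset": [0,0,0],"hand": 0},
    {"turn": [0,0,0],"offset": [0,0,0],"hand": 0},
    {"turn": [0,0,0],"offset": [0,0,0],"hand": 0},
    {"turn": [0,0,0],"offset": [0,0,0],"hand": 0},
    {"turn": [0,0,0],"offset": [0,0,0],"hand": 0}
  ]
}}

```text
clock: 16.05
tcp_pos: [0.4433, 0.1767, 0.0637]
tcp_rot: [0.001, 0.598, 0.802, 0.001]
force: [-1.0, 0.1, 6.9]
opening: 0.0386
grip_force: 59.8
```

```bash
python3 -c "
from h import *
plan((*C[3],.064),(*P[3],.18))"
```

```text
t 16.05 tcp [0.4433 0.1767 0.0637] yaw 16.55 Z [ 0.003  0.001 -1.   ] open 0.0386 grip 59.8 F [-1.   0.1  6.9] q [0.35 0.53 2.05 0.   0.56 0.07]
turn rz 0.0009
-> (0.4433, 0.177, 0.064) off [ 0.0003  0.0001 -0.0003]
-> (0.61, 0.2655, 0.18) off [ 0.0375  0.185  -0.116 ]
```

{"method": "send_rows", "body": {
  "rows": [
    {"turn": [0,0,0],"offset": [0,0,-0.03],"hand": 0},
    {"turn": [0,0,0],"offset": [0,0,-0.04],"hand": 0},
    {"turn": [0,0,0],"offset": [0,0,-0.03],"hand": 0},
    {"turn": [0,0,0],"offset": [0.0075,0.037,0],"hand": 0},
    {"turn": [0,0,0],"offset": [0.0075,0.037,0],"hand": 0},
    {"turn": [0,0,0],"offset": [0.0075,0.037,0],"hand": 0},
    {"turn": [0,0,0],"offset": [0.0075,0.037,0],"hand": 0},
    {"turn": [0,0,0],"offset": [0.008,0.038,0],"hand": 0},
    {"turn": [0,0,0],"offset": [0,0,0.025],"hand": 0},
    {"turn": [0,0,0],"offset": [0,0,0.02],"hand": 0},
    {"turn": [0,0,0],"offset": [0,0,0],"hand": 0},
    {"turn": [0,0,0],"offset": [0,0,0],"hand": 0}
  ]
}}

```text
clock: 17.55
tcp_pos: [0.6097, 0.2657, 0.1179]
tcp_rot: [0.0, 0.598, 0.802, 0.0]
force: [0.4, 0.5, -0.8]
opening: 0.0385
grip_force: 60.7
```

```bash
python3 -c "
from h import *
plan((*P[3],.072))"
```

```text
t 17.55 tcp [0.6097 0.2657 0.1179] yaw 16.55 Z [ 0.  0. -1.] open 0.0385 grip 60.7 F [ 0.4  0.5 -0.8] q [ 0.39  0.64  1.61 -0.    0.89  0.1 ]
turn rz 0.0009
-> (0.61, 0.2655, 0.072) off [-0.0002  0.0002  0.0459]
```

{"method": "send_rows", "body": {
  "rows": [
    {"turn": [0,0,0],"offset": [0,0,0.012],"hand": 0},
    {"turn": [0,0,0],"offset": [0,0,0.012],"hand": 0},
    {"turn": [0,0,0],"offset": [0,0,0.01],"hand": 0},
    {"turn": [0,0,0],"offset": [0,0,0.008],"hand": 0},
    {"turn": [0,0,0],"offset": [0,0,0.0045],"hand": 0},
    {"turn": [0,0,0],"offset": [0,0,0],"hand": 0},
    {"turn": [0,0,0],"offset": [0,0,0],"hand": 0}
  ]
}}

```text
clock: 18.42
tcp_pos: [0.6095, 0.2657, 0.0717]
tcp_rot: [-0.0, 0.598, 0.802, -0.0]
force: [-4.7, -2.2, 7.7]
opening: 0.0386
grip_force: 61.1
```

{"method": "send_rows", "body": {
  "rows": [
    {"turn": [0,0,0],"offset": [0,0,0],"hand": 1},
    {"turn": [0,0,0],"offset": [0,0,0],"hand": 1},
    {"turn": [0,0,0],"offset": [0,0,0],"hand": 1},
    {"turn": [0,0,0],"offset": [0,0,0],"hand": 1},
    {"turn": [0,0,0],"offset": [0,0,0],"hand": 1},
    {"turn": [0,0,0],"offset": [0,0,-0.02],"hand": 1},
    {"turn": [0,0,0],"offset": [0,0,-0.04],"hand": 1},
    {"turn": [0,0,0],"offset": [0,0,-0.04],"hand": 1},
    {"turn": [0,0,0],"offset": [-0.02,-0.036,0],"hand": 1},
    {"turn": [0,0,0],"offset": [-0.02,-0.036,0],"hand": 1},
    {"turn": [0,0,0],"offset": [-0.02,-0.036,0],"hand": 1},
    {"turn": [0,0,0],"offset": [-0.02,-0.036,0],"hand": 1},
    {"turn": [0,0,0],"offset": [-0.021,-0.036,0],"hand": 1},
    {"turn": [0,0,0],"offset": [-0.021,-0.036,0],"hand": 1},
    {"turn": [0,0,0],"offset": [0,0,0],"hand": 1},
    {"turn": [0,0,0],"offset": [0,0,0],"hand": 1}
  ]
}}

```text
clock: 20.42
tcp_pos: [0.4387, 0.0875, 0.172]
tcp_rot: [0.001, 0.598, 0.801, 0.001]
force: [-0.1, 0.5, -0.0]
opening: 0.0853
grip_force: 0.0
```

```bash
python3 -c "
from h import *
plan((*C[4],.18),(*C[4],.060))
caps()
for z in (0,.04):
  c=grab('top');print([q for q in cartons(c)]) if z else 0"
```

```text
t 20.43 tcp [0.4387 0.0875 0.172 ] yaw 16.53 Z [ 0.003  0.001 -1.   ] open 0.0853 grip 0.0 F [-0.1  0.5 -0. ] q [ 0.17  0.29  2.07  0.    0.78 -0.12]
turn rz 0.0006
-> (0.4376, 0.0872, 0.18) off [-0.     -0.0012 -0.008 ]
-> (0.4376, 0.0872, 0.06) off [0.   0.   0.12]
87 [246.9 180.7] [array([0.6064, 0.2605]), array([0.6081, 0.2632]), array([0.6097, 0.2658]), array([0.6114, 0.2685])]
90 [229.6 185.3] [array([0.5925, 0.3165]), array([0.594 , 0.3198]), array([0.5955, 0.323 ]), array([0.597 , 0.3263])]
92 [211.8 189.9] [array([0.5785, 0.3739]), array([0.5799, 0.3777]), array([0.5813, 0.3816]), array([0.5827, 0.3855])]
[(array([ 0.5881, -0.037 ]), np.float64(0.1561), np.float64(0.0592), np.float64(-1.2), array([337.9, 187.6])), (array([ 0.5871, -0.3262]), np.float64(0.0812), np.float64(0.0627), np.float64(-0.2), array([423.1, 186.3])), (array([ 0.4338, -0.2048]), np.float64(0.1163), np.float64(0.0705), np.float64(-7.5), array([388.7, 232. ])), (array([ 0.4283, -0.0433]), np.float64(0.0924), np.float64(0.0722), np.float64(-9.8), array([342. , 234.7]))]
```

{"method": "send_rows", "body": {
  "rows": [
    {"turn": [0,0,0],"offset": [0,-0.001,0.04],"hand": 1},
    {"turn": [0,0,0],"offset": [0,0,0.04],"hand": 1},
    {"turn": [0,0,0],"offset": [0,0,0.024],"hand": 1},
    {"turn": [0,0,0],"offset": [0,0,0.01],"hand": 1},
    {"turn": [0,0,0],"offset": [0,0,0],"hand": 0},
    {"turn": [0,0,0],"offset": [0,0,0],"hand": 0},
    {"turn": [0,0,0],"offset": [0,0,0],"hand": 0},
    {"turn": [0,0,0],"offset": [0,0,0],"hand": 0},
    {"turn": [0,0,0],"offset": [0,0,0],"hand": 0},
    {"turn": [0,0,0],"offset": [0,0,0],"hand": 0}
  ]
}}

```text
clock: 21.82
tcp_pos: [0.4373, 0.0871, 0.0579]
tcp_rot: [0.001, 0.598, 0.802, 0.001]
force: [-0.8, 0.4, 5.8]
opening: 0.0387
grip_force: 59.8
```

```bash
python3 -c "
from h import *
plan((*C[4],.058),(*P[4],.158))"
```

```text
t 21.82 tcp [0.4373 0.0871 0.0579] yaw 16.55 Z [ 0.002  0.    -1.   ] open 0.0387 grip 59.8 F [-0.8  0.4  5.8] q [ 0.17  0.52  2.12  0.    0.5  -0.12]
turn rz 0.0009
-> (0.4376, 0.0872, 0.058) off [ 0.      0.0003 -0.0001]
-> (0.6259, 0.2118, 0.158) off [ 0.066   0.2159 -0.1   ]
```

{"method": "send_rows", "body": {
  "rows": [
    {"turn": [0,0,0],"offset": [0,0,-0.03],"hand": 0},
    {"turn": [0,0,0],"offset": [0,0,-0.04],"hand": 0},
    {"turn": [0,0,0],"offset": [0,0,-0.03],"hand": 0},
    {"turn": [0,0,0],"offset": [0.011,0.036,0],"hand": 0},
    {"turn": [0,0,0],"offset": [0.011,0.036,0],"hand": 0},
    {"turn": [0,0,0],"offset": [0.011,0.036,0],"hand": 0},
    {"turn": [0,0,0],"offset": [0.011,0.036,0],"hand": 0},
    {"turn": [0,0,0],"offset": [0.011,0.036,0],"hand": 0},
    {"turn": [0,0,0],"offset": [0.011,0.037,0],"hand": 0},
    {"turn": [0,0,0],"offset": [0,0,0.025],"hand": 0},
    {"turn": [0,0,0],"offset": [0,0,0.02],"hand": 0},
    {"turn": [0,0,0],"offset": [0,0,0],"hand": 0},
    {"turn": [0,0,0],"offset": [0,0,0],"hand": 0}
  ]
}}

```text
clock: 23.45
tcp_pos: [0.6257, 0.2119, 0.1123]
tcp_rot: [0.0, 0.598, 0.801, 0.0]
force: [0.8, 0.7, -0.6]
opening: 0.0389
grip_force: 60.6
```

```bash
python3 -c "
from h import *
plan((*P[4],.066))"
```

```text
t 23.45 tcp [0.6257 0.2119 0.1123] yaw 16.54 Z [ 0.  0. -1.] open 0.0389 grip 60.6 F [ 0.8  0.7 -0.6] q [ 0.31  0.64  1.62 -0.    0.88  0.02]
turn rz 0.0008
-> (0.6259, 0.2118, 0.066) off [-0.0001  0.0002  0.0463]
```

{"method": "send_rows", "body": {
  "rows": [
    {"turn": [0,0,0],"offset": [0,0,0.012],"hand": 0},
    {"turn": [0,0,0],"offset": [0,0,0.012],"hand": 0},
    {"turn": [0,0,0],"offset": [0,0,0.01],"hand": 0},
    {"turn": [0,0,0],"offset": [0,0,0.008],"hand": 0},
    {"turn": [0,0,0],"offset": [0,0,0.004],"hand": 0},
    {"turn": [0,0,0],"offset": [0,0,0],"hand": 0},
    {"turn": [0,0,0],"offset": [0,0,0],"hand": 0}
  ]
}}

```text
clock: 24.32
tcp_pos: [0.6258, 0.2121, 0.066]
tcp_rot: [0.0, 0.598, 0.802, 0.0]
force: [-0.2, -0.2, 1.5]
opening: 0.0386
grip_force: 60.9
```

{"method": "send_rows", "body": {
  "rows": [
    {"turn": [0,0,0],"offset": [0,0,0],"hand": 1},
    {"turn": [0,0,0],"offset": [0,0,0],"hand": 1},
    {"turn": [0,0,0],"offset": [0,0,0],"hand": 1},
    {"turn": [0,0,0],"offset": [0,0,0],"hand": 1},
    {"turn": [0,0,0],"offset": [0,0,0],"hand": 1},
    {"turn": [0,0,0],"offset": [0,0,-0.02],"hand": 1},
    {"turn": [0,0,0],"offset": [0,0,-0.04],"hand": 1},
    {"turn": [0,0,0],"offset": [0,0,-0.04],"hand": 1},
    {"turn": [0,0,0],"offset": [0,0,-0.03],"hand": 1},
    {"turn": [0,0,0],"offset": [-0.02,-0.04,0],"hand": 1},
    {"turn": [0,0,0],"offset": [-0.02,-0.04,0],"hand": 1},
    {"turn": [0,0,0],"offset": [-0.02,-0.04,0],"hand": 1},
    {"turn": [0,0,0],"offset": [-0.02,-0.04,0],"hand": 1},
    {"turn": [0,0,0],"offset": [-0.02,-0.04,0],"hand": 1},
    {"turn": [0,0,0],"offset": [0,0,0],"hand": 1}
  ]
}}

```text
clock: 26.2
tcp_pos: [0.4603, 0.0578, 0.1969]
tcp_rot: [-0.0, 0.599, 0.801, -0.0]
force: [1.5, 0.3, 0.1]
opening: 0.0853
grip_force: 0.0
```

```bash
cat >> h.py <<'E'
def look(box,fn,cam='top',k=4):
    c=grab(cam);cv2.imwrite('pics/'+fn,up(c,*box,k)[:,:,::-1]);return c
E
python3 -c "
from h import *
plan((.4338,-.2048,.2),yaw=82.5)
caps()
c=look((300,145,450,255),'cart.png');[print(*q) for q in cartons(c)]"
```

```text
t 26.2 tcp [0.4603 0.0578 0.1969] yaw 16.45 Z [-0. -0. -1.] open 0.0853 grip 0.0 F [1.5 0.3 0.1] q [ 0.1   0.27  2.02 -0.    0.86 -0.19]
turn rz -1.1528
-> (0.4338, -0.2048, 0.2) off [-0.008  -0.2638 -0.0031]
85 [263.8 176.1] [array([0.6204, 0.2058]), array([0.6222, 0.2079]), array([0.624, 0.21 ]), array([0.6259, 0.2121])]
90 [246.9 180.7] [array([0.6065, 0.2605]), array([0.6081, 0.2631]), array([0.6098, 0.2658]), array([0.6115, 0.2685])]
88 [229.5 185.4] [array([0.592 , 0.3167]), array([0.5935, 0.3199]), array([0.595 , 0.3232]), array([0.5966, 0.3265])]
91 [211.8 189.9] [array([0.5784, 0.3739]), array([0.5798, 0.3778]), array([0.5812, 0.3816]), array([0.5825, 0.3855])]
[ 0.5886 -0.037 ] 0.1552 0.0592 -1.2 [337.9 187.5]
[ 0.5871 -0.3262] 0.0812 0.0626 -0.2 [423.1 186.2]
[ 0.4338 -0.2048] 0.1163 0.0706 -7.5 [388.7 232. ]
[ 0.4287 -0.0434] 0.0915 0.0724 -10.3 [342.  234.7]
```

View pics/cart.png

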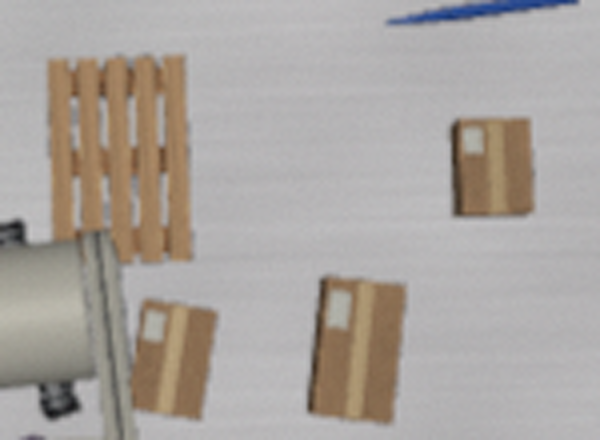

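The crop shows cartons E at about (492,167), B at (356,350) and D at (176,360) in crop pixels. Each has its tape along the centre line, so I'll use the tape for heading.

```bash
cat >> h.py <<'E'
def tape(c,box,z):
    im=up(c,*box,6);h=cv2.cvtColor(im,cv2.COLOR_RGB2HSV).astype(int);b=(h[...,1]>60)&(h[...,2]>85)
    v=h[...,2];th=np.percentile(v[b],[50,99]).mean();m=cv2.morphologyEx((b&(v>th)).astype(np.uint8),cv2.MORPH_OPEN,np.ones((5,5)))
    a,ce,mm=max(comps(m,100),key=lambda q:q[0])
    w=onplane(c,back(np.argwhere(mm)[:,::-1],box[0],box[1],6),z)
    r=cv2.minAreaRect((w*1000).astype(np.float32));p=cv2.boxPoints(r);e=p[1]-p[0];f=p[2]-p[1];L=e if np.hypot(*e)>np.hypot(*f) else f
    u,s,vt=np.linalg.svd(w-w.mean(0),full_matrices=False)
    g=lambda d:round((np.degrees(np.arctan2(d[1],d[0]))+90)%180-90,2)
    print('tape centre',(np.array(r[0])/1000).round(4),w.mean(0).round(4),np.array(r[1]).round(1),'yaw',g(L),g(vt[0]))
E
python3 -c "
from h import *
c=grab('top')
tape(c,(375,210,405,255),.047);tape(c,(332,216,358,253),.041);tape(c,(410,170,438,204),.038)"
```

```text
tape centre [ 0.4334 -0.2073] [ 0.4342 -0.2072] [ 13.6 115.1] yaw -7.66 -7.87
tape centre [ 0.4278 -0.0491] [ 0.4276 -0.0489] [13.4 91. ] yaw -9.92 -10.06
tape centre [ 0.5888 -0.3293] [ 0.5889 -0.3293] [79.2 12.6] yaw 0.32 0.11
```

{"method": "send_rows", "body": {
  "rows": [
    {"turn": [0,0,-0.164],"offset": [0,0,0],"hand": 1},
    {"turn": [0,0,-0.164],"offset": [0,0,0],"hand": 1},
    {"turn": [0,0,-0.164],"offset": [0,0,0],"hand": 1},
    {"turn": [0,0,-0.164],"offset": [0,0,0],"hand": 1},
    {"turn": [0,0,-0.164],"offset": [0,0,0],"hand": 1},
    {"turn": [0,0,-0.164],"offset": [0,0,0],"hand": 1},
    {"turn": [0,0,-0.163],"offset": [0,0,0],"hand": 1},
    {"turn": [0,0,0],"offset": [-0.0016,-0.044,0],"hand": 1},
    {"turn": [0,0,0],"offset": [-0.0016,-0.044,0],"hand": 1},
    {"turn": [0,0,0],"offset": [-0.0016,-0.044,0],"hand": 1},
    {"turn": [0,0,0],"offset": [-0.0016,-0.044,0],"hand": 1},
    {"turn": [0,0,0],"offset": [-0.0016,-0.045,0],"hand": 1},
    {"turn": [0,0,0],"offset": [-0.0016,-0.045,0.03],"hand": 1},
    {"turn": [0,0,0],"offset": [0,0,0.03],"hand": 1},
    {"turn": [0,0,0],"offset": [0,0,0],"hand": 1},
    {"turn": [0,0,0],"offset": [0,0,0],"hand": 1}
  ]
}}

```text
clock: 28.35
tcp_pos: [0.4373, -0.2055, 0.1365]
tcp_rot: [0.0, 0.067, 0.998, -0.0]
force: [-0.5, 0.9, 0.3]
opening: 0.0849
grip_force: 0.0
```

```bash
python3 -c "
from h import *
plan((.4334,-.2070,.030),yaw=82.2)"
```

```text
t 28.35 tcp [ 0.4373 -0.2055  0.1365] yaw 82.34 Z [ 0.001 -0.    -1.   ] open 0.0849 grip 0.0 F [-0.5  0.9  0.3] q [-0.46  0.4   2.02  0.    0.73 -1.9 ]
turn rz 0.0025
-> (0.4334, -0.207, 0.03) off [ 0.0037 -0.0021  0.1065]
```

{"method": "send_rows", "body": {
  "rows": [
    {"turn": [0,0,0],"offset": [0.0037,-0.002,0.03],"hand": 1},
    {"turn": [0,0,0],"offset": [0,0,0.03],"hand": 1},
    {"turn": [0,0,0],"offset": [0,0,0.026],"hand": 1},
    {"turn": [0,0,0],"offset": [0,0,0.02],"hand": 1},
    {"turn": [0,0,0],"offset": [0,0,0],"hand": 1},
    {"turn": [0,0,0],"offset": [0,0,0],"hand": 1}
  ]
}}

```text
clock: 29.1
tcp_pos: [0.4334, -0.2072, 0.0311]
tcp_rot: [0.001, 0.067, 0.998, -0.0]
force: [-0.4, 0.3, 1.2]
opening: 0.0855
grip_force: 0.0
```

{"method": "send_rows", "body": {
  "rows": [
    {"turn": [0,0,0],"offset": [0,0,0],"hand": 0},
    {"turn": [0,0,0],"offset": [0,0,0],"hand": 0},
    {"turn": [0,0,0],"offset": [0,0,0],"hand": 0},
    {"turn": [0,0,0],"offset": [0,0,0],"hand": 0},
    {"turn": [0,0,0],"offset": [0,0,0],"hand": 0}
  ]
}}

```text
clock: 29.72
tcp_pos: [0.4332, -0.2074, 0.0313]
tcp_rot: [0.001, 0.067, 0.998, -0.0]
force: [-0.8, 2.4, 8.6]
opening: 0.0669
grip_force: 66.3
```

```bash
python3 -c "
from h import *
plan((.4334,-.2070,.030),yaw=82.2)"
```

```text
t 29.73 tcp [ 0.4332 -0.2074  0.0313] yaw 82.29 Z [ 0.002 -0.001 -1.   ] open 0.0669 grip 66.3 F [-0.8  2.4  8.6] q [-0.47  0.6   2.05  0.    0.49 -1.91]
turn rz 0.0015
-> (0.4334, -0.207, 0.03) off [-0.0001  0.0005  0.0013]
```

{"method": "send_rows", "body": {
  "rows": [
    {"turn": [0,0,0],"offset": [0,0,-0.03],"hand": 0},
    {"turn": [0,0,0],"offset": [0,0,-0.04],"hand": 0},
    {"turn": [0,0,-0.15],"offset": [0,0,-0.01],"hand": 0},
    {"turn": [0,0,0],"offset": [-0.034,0.0395,0],"hand": 0},
    {"turn": [0,0,0],"offset": [-0.034,0.0395,0],"hand": 0},
    {"turn": [0,0,0],"offset": [-0.034,0.0395,0],"hand": 0},
    {"turn": [0,0,0],"offset": [-0.034,0.0395,0],"hand": 0},
    {"turn": [0,0,0],"offset": [-0.034,0.0395,0],"hand": 0},
    {"turn": [0,0,0],"offset": [0,0,0.03],"hand": 0},
    {"turn": [0,0,0],"offset": [0,0,0],"hand": 0},
    {"turn": [0,0,0],"offset": [0,0,0],"hand": 0}
  ]
}}

```text
clock: 31.1
tcp_pos: [0.5989, -0.0075, 0.0804]
tcp_rot: [-0.0, -0.007, 1.0, -0.0]
force: [-0.0, -0.1, -1.3]
opening: 0.067
grip_force: 68.9
```

```bash
python3 -c "
from h import *
plan((.6003,-.0072,.0535),yaw=90.9)"
```

```text
t 31.1 tcp [ 0.5989 -0.0075  0.0804] yaw 90.84 Z [-0. -0. -1.] open 0.067 grip 68.9 F [-0.  -0.1 -1.3] q [-0.03  0.62  1.78 -0.    0.75 -1.62]
turn rz -0.0011
-> (0.6003, -0.0072, 0.0535) off [-0.0014  0.0003  0.0269]
```

{"method": "send_rows", "body": {
  "rows": [
    {"turn": [0,0,0],"offset": [-0.001,0,0.012],"hand": 0},
    {"turn": [0,0,0],"offset": [0,0,0.008],"hand": 0},
    {"turn": [0,0,0],"offset": [0,0,0.005],"hand": 0},
    {"turn": [0,0,0],"offset": [0,0,0.002],"hand": 0},
    {"turn": [0,0,0],"offset": [0,0,0],"hand": 0},
    {"turn": [0,0,0],"offset": [0,0,0],"hand": 0}
  ]
}}

```text
clock: 31.85
tcp_pos: [0.6002, -0.0072, 0.0533]
tcp_rot: [-0.0, -0.008, 1.0, -0.0]
force: [-4.5, -0.5, 4.9]
opening: 0.0673
grip_force: 69.9
```

{"method": "send_rows", "body": {
  "rows": [
    {"turn": [0,0,0],"offset": [0,0,0],"hand": 1},
    {"turn": [0,0,0],"offset": [0,0,0],"hand": 1},
    {"turn": [0,0,0],"offset": [0,0,0],"hand": 1},
    {"turn": [0,0,0],"offset": [0,0,-0.02],"hand": 1},
    {"turn": [0,0,0],"offset": [0,0,-0.04],"hand": 1},
    {"turn": [0,0,0.094],"offset": [0,0,-0.03],"hand": 1},
    {"turn": [0,0,0.095],"offset": [0,0,0],"hand": 1},
    {"turn": [0,0,0],"offset": [0.0406,-0.0178,0],"hand": 1},
    {"turn": [0,0,0],"offset": [0.0406,-0.0178,0],"hand": 1},
    {"turn": [0,0,0],"offset": [0.0406,-0.0178,0],"hand": 1},
    {"turn": [0,0,0],"offset": [0.0406,-0.0178,0],"hand": 1},
    {"turn": [0,0,0],"offset": [0,0,0],"hand": 1},
    {"turn": [0,0,0],"offset": [0,0,0],"hand": 1}
  ]
}}

```text
clock: 33.48
tcp_pos: [0.4294, -0.0493, 0.144]
tcp_rot: [0.001, 0.087, 0.996, -0.0]
force: [0.5, -1.1, -0.3]
opening: 0.0854
grip_force: 0.0
```

```bash
python3 -c "
from h import *
plan((.4278,-.0485,.029),yaw=80)
c=look((290,140,450,250),'b1.png');tape(c,(316,165,342,205),.069);tape(c,(410,170,438,204),.038)
s=look((205,150,405,280),'b1s.png','scene')"
```

```text
t 33.48 tcp [ 0.4294 -0.0493  0.144 ] yaw 80.02 Z [ 0.003 -0.    -1.   ] open 0.0854 grip 0.0 F [ 0.5 -1.1 -0.3] q [-0.14  0.32  2.12  0.    0.7  -1.54]
turn rz 0.0004
-> (0.4278, -0.0485, 0.029) off [0.0017 0.0005 0.115 ]
tape centre [ 0.6014 -0.0061] [ 0.6014 -0.0061] [114.4  12.9] yaw 0.91 0.74
tape centre [ 0.5887 -0.3293] [ 0.5886 -0.3294] [79.2 13.3] yaw 0.12 0.07
```

View pics/b1.png

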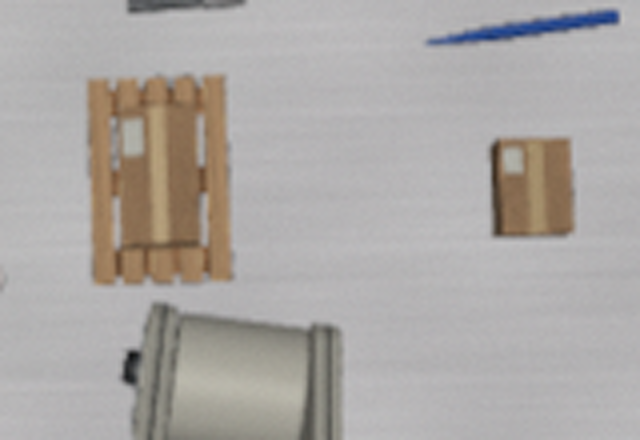

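Carton B sits centred and square on the duckboard at (160,172) in the crop, and E has not moved. Next is D.

{"method": "send_rows", "body": {
  "rows": [
    {"turn": [0,0,0],"offset": [0.0017,0.0005,0.03],"hand": 1},
    {"turn": [0,0,0],"offset": [0,0,0.03],"hand": 1},
    {"turn": [0,0,0],"offset": [0,0,0.03],"hand": 1},
    {"turn": [0,0,0],"offset": [0,0,0.015],"hand": 1},
    {"turn": [0,0,0],"offset": [0,0,0.01],"hand": 1},
    {"turn": [0,0,0],"offset": [0,0,0],"hand": 1},
    {"turn": [0,0,0],"offset": [0,0,0],"hand": 0},
    {"turn": [0,0,0],"offset": [0,0,0],"hand": 0},
    {"turn": [0,0,0],"offset": [0,0,0],"hand": 0},
    {"turn": [0,0,0],"offset": [0,0,0],"hand": 0},
    {"turn": [0,0,0],"offset": [0,0,0],"hand": 0}
  ]
}}

```text
clock: 34.95
tcp_pos: [0.427, -0.0484, 0.0288]
tcp_rot: [0.001, 0.087, 0.996, -0.0]
force: [-1.3, 0.6, 6.4]
opening: 0.0628
grip_force: 66.2
```

```bash
python3 -c "
from h import *
plan((.4278,-.0485,.029),(.4278,-.0485,.13),yaw=80)
plan((.6003,-.0072,.13),yaw=90.9)"
```

```text
t 34.95 tcp [ 0.427  -0.0484  0.0288] yaw 80.03 Z [ 0.002 -0.    -1.   ] open 0.0628 grip 66.2 F [-1.3  0.6  6.4] q [-0.14  0.57  2.16  0.    0.41 -1.54]
turn rz 0.0006
-> (0.4278, -0.0485, 0.029) off [-0.0008  0.0001 -0.0002]
-> (0.4278, -0.0485, 0.13) off [ 0.     0.    -0.101]
t 34.95 tcp [ 0.427  -0.0484  0.0288] yaw 80.03 Z [ 0.002 -0.    -1.   ] open 0.0628 grip 66.2 F [-1.3  0.6  6.4] q [-0.14  0.57  2.16  0.    0.41 -1.54]
turn rz -0.1897
-> (0.6003, -0.0072, 0.13) off [-0.1739  0.0385 -0.1012]
```

{"method": "send_rows", "body": {
  "rows": [
    {"turn": [0,0,0],"offset": [0,0,-0.03],"hand": 0},
    {"turn": [0,0,0],"offset": [0,0,-0.04],"hand": 0},
    {"turn": [0,0,-0.095],"offset": [0,0,-0.03],"hand": 0},
    {"turn": [0,0,-0.095],"offset": [0,0,-0.005],"hand": 0},
    {"turn": [0,0,0],"offset": [-0.035,0.0077,0],"hand": 0},
    {"turn": [0,0,0],"offset": [-0.035,0.0077,0],"hand": 0},
    {"turn": [0,0,0],"offset": [-0.035,0.0077,0],"hand": 0},
    {"turn": [0,0,0],"offset": [-0.035,0.0077,0],"hand": 0},
    {"turn": [0,0,0],"offset": [-0.034,0.0077,0],"hand": 0},
    {"turn": [0,0,0],"offset": [0,0,0.02],"hand": 0},
    {"turn": [0,0,0],"offset": [0,0,0],"hand": 0},
    {"turn": [0,0,0],"offset": [0,0,0],"hand": 0}
  ]
}}

```text
clock: 36.45
tcp_pos: [0.5984, -0.0072, 0.1126]
tcp_rot: [-0.001, -0.008, 1.0, 0.0]
force: [-0.6, -0.9, -0.9]
opening: 0.0632
grip_force: 66.8
```

```bash
python3 -c "
from h import *
plan((.5998,-.0070,.098),yaw=90.9)"
```

```text
t 36.45 tcp [ 0.5984 -0.0072  0.1126] yaw 90.91 Z [-0.002  0.    -1.   ] open 0.0632 grip 66.8 F [-0.6 -0.9 -0.9] q [-0.03  0.57  1.77 -0.    0.81 -1.62]
turn rz 0.0002
-> (0.5998, -0.007, 0.098) off [-0.0014  0.0002  0.0146]
```

{"method": "send_rows", "body": {
  "rows": [
    {"turn": [0,0,0],"offset": [-0.001,0,0.006],"hand": 0},
    {"turn": [0,0,0],"offset": [0,0,0.004],"hand": 0},
    {"turn": [0,0,0],"offset": [0,0,0.003],"hand": 0},
    {"turn": [0,0,0],"offset": [0,0,0.0015],"hand": 0},
    {"turn": [0,0,0],"offset": [0,0,0],"hand": 0},
    {"turn": [0,0,0],"offset": [0,0,0],"hand": 0}
  ]
}}

```text
clock: 37.2
tcp_pos: [0.6009, -0.007, 0.0984]
tcp_rot: [0.0, -0.008, 1.0, 0.0]
force: [0.1, 0.2, -0.7]
opening: 0.0627
grip_force: 66.8
```

{"method": "send_rows", "body": {
  "rows": [
    {"turn": [0,0,0],"offset": [0,0,0.0015],"hand": 0},
    {"turn": [0,0,0],"offset": [0,0,0],"hand": 0},
    {"turn": [0,0,0],"offset": [0,0,0],"hand": 1},
    {"turn": [0,0,0],"offset": [0,0,0],"hand": 1},
    {"turn": [0,0,0],"offset": [0,0,0],"hand": 1},
    {"turn": [0,0,0],"offset": [0,0,0],"hand": 1},
    {"turn": [0,0,0],"offset": [0,0,-0.02],"hand": 1},
    {"turn": [0,0,0],"offset": [0,0,-0.04],"hand": 1},
    {"turn": [0,0,0],"offset": [0,0,-0.03],"hand": 1},
    {"turn": [0,0,0],"offset": [0.04,-0.046,0],"hand": 1},
    {"turn": [0,0,0],"offset": [0.04,-0.046,0],"hand": 1},
    {"turn": [0,0,0],"offset": [0.04,-0.046,0],"hand": 1},
    {"turn": [0,0,0],"offset": [0,-0.046,0],"hand": 1},
    {"turn": [0,0,0],"offset": [0,0,0],"hand": 1},
    {"turn": [0,0,0],"offset": [0,0,0],"hand": 1}
  ]
}}

```text
clock: 39.08
tcp_pos: [0.4839, -0.1929, 0.1877]
tcp_rot: [0.0, -0.008, 1.0, -0.0]
force: [-0.9, 0.2, -0.4]
opening: 0.0857
grip_force: 0.0
```

```bash
python3 -c "
from h import *
plan((.5887,-.3290,.15),yaw=90.2)
c=look((290,140,450,250),'b2.png');tape(c,(317,165,342,205),.11);tape(c,(405,165,445,215),.038)"
```

```text
t 39.08 tcp [ 0.4839 -0.1929  0.1877] yaw 90.88 Z [ 0.001 -0.    -1.   ] open 0.0857 grip 0.0 F [-0.9  0.2 -0.4] q [-0.4   0.36  1.91  0.    0.88 -1.99]
turn rz 0.0119
-> (0.5887, -0.329, 0.15) off [-0.1043 -0.1365  0.0377]
tape centre [ 0.6054 -0.0059] [ 0.6046 -0.0061] [94.9 13.4] yaw 0.69 0.5
tape centre [ 0.6265 -0.339 ] [ 0.6262 -0.339 ] [71.5 12.8] yaw 0.15 0.48
```

View pics/b2.png

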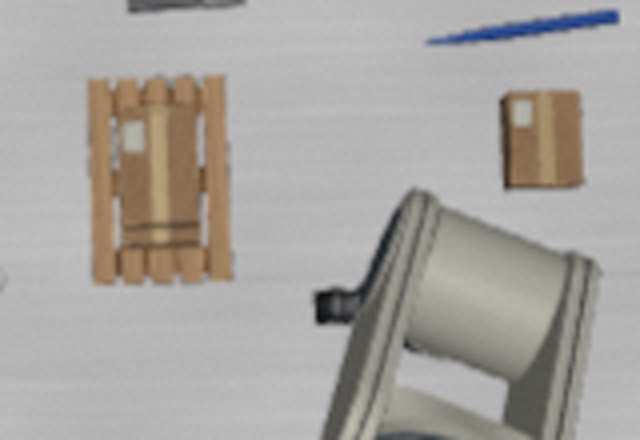

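The crop shows D on B. E has been knocked to about (543,140) in the crop, still flat, so I'll re-measure it.

```bash
python3 -c "
from h import *
c=grab('top');tape(c,(405,150,445,200),.038);print([q for q in cartons(c,(405,150,445,200),.038)])
plan((.6285,-.3390,.14),yaw=90.2)
tape(c,(317,150,342,215),.11)"
```

```text
tape centre [ 0.6302 -0.3389] [ 0.6295 -0.339 ] [77.9 12.7] yaw 0.17 0.61
[(array([ 0.6279, -0.3353]), np.float64(0.0826), np.float64(0.0663), np.float64(0.4), array([425.4, 174.4]))]
t 39.17 tcp [ 0.4839 -0.1921  0.1872] yaw 90.99 Z [ 0.  0. -1.] open 0.0857 grip 0.0 F [-0.2  0.6  0.3] q [-0.4   0.36  1.91  0.    0.87 -1.99]
turn rz 0.0138
-> (0.6285, -0.339, 0.14) off [-0.1441 -0.1475  0.0472]
tape centre [ 0.6056 -0.0059] [ 0.6048 -0.0061] [94.4 12.8] yaw 0.37 0.61
```

{"method": "send_rows", "body": {
  "rows": [
    {"turn": [0,0,0.008],"offset": [0,0,0],"hand": 1},
    {"turn": [0,0,0],"offset": [-0.029,-0.0295,0],"hand": 1},
    {"turn": [0,0,0],"offset": [-0.029,-0.0295,0],"hand": 1},
    {"turn": [0,0,0],"offset": [-0.029,-0.0295,0],"hand": 1},
    {"turn": [0,0,0],"offset": [-0.029,-0.0295,0],"hand": 1},
    {"turn": [0,0,0],"offset": [-0.029,-0.0295,0],"hand": 1},
    {"turn": [0,0,0],"offset": [0,0,0.04],"hand": 1},
    {"turn": [0,0,0],"offset": [0,0,0.04],"hand": 1},
    {"turn": [0,0,0],"offset": [0,0,0.02],"hand": 1},
    {"turn": [0,0,0],"offset": [0,0,0],"hand": 1},
    {"turn": [0,0,0],"offset": [0,0,0],"hand": 1}
  ]
}}

```text
clock: 40.55
tcp_pos: [0.6311, -0.3395, 0.0884]
tcp_rot: [0.001, -0.004, 1.0, -0.001]
force: [-0.7, 0.4, 0.1]
opening: 0.0857
grip_force: 0.0
```

```bash
python3 -c "
from h import *
plan((.629,-.3385,.027),yaw=90.4)"
```

```text
t 40.55 tcp [ 0.6311 -0.3395  0.0884] yaw 90.49 Z [ 0.002 -0.001 -1.   ] open 0.0857 grip 0.0 F [-0.7  0.4  0.1] q [-0.51  0.74  1.49 -0.    0.91 -2.09]
turn rz 0.0016
-> (0.629, -0.3385, 0.027) off [0.0021 0.001  0.0614]
```

{"method": "send_rows", "body": {
  "rows": [
    {"turn": [0,0,0],"offset": [0.0015,0.001,0.03],"hand": 1},
    {"turn": [0,0,0],"offset": [0,0,0.02],"hand": 1},
    {"turn": [0,0,0],"offset": [0,0,0.011],"hand": 1},
    {"turn": [0,0,0],"offset": [0,0,0],"hand": 1},
    {"turn": [0,0,0],"offset": [0,0,0],"hand": 0},
    {"turn": [0,0,0],"offset": [0,0,0],"hand": 0},
    {"turn": [0,0,0],"offset": [0,0,0],"hand": 0},
    {"turn": [0,0,0],"offset": [0,0,0],"hand": 0},
    {"turn": [0,0,0],"offset": [0,0,0],"hand": 0}
  ]
}}

```text
clock: 41.68
tcp_pos: [0.6293, -0.3387, 0.0271]
tcp_rot: [0.001, -0.004, 1.0, -0.001]
force: [-0.4, 0.5, 6.0]
opening: 0.0611
grip_force: 66.9
```

```bash
python3 -c "
from h import *
plan((.629,-.3385,.027),yaw=90.9)
plan((.6003,-.0072,.18),yaw=90.9)"
```

```text
t 41.67 tcp [ 0.6293 -0.3387  0.0271] yaw 90.47 Z [ 0.002 -0.001 -1.   ] open 0.0611 grip 66.9 F [-0.4  0.5  6. ] q [-0.51  0.82  1.5   0.    0.82 -2.09]
turn rz -0.0075
-> (0.629, -0.3385, 0.027) off [0.0003 0.0002 0.0001]
t 41.67 tcp [ 0.6293 -0.3387  0.0271] yaw 90.47 Z [ 0.002 -0.001 -1.   ] open 0.0611 grip 66.9 F [-0.4  0.5  6. ] q [-0.51  0.82  1.5   0.    0.82 -2.09]
turn rz -0.0075
-> (0.6003, -0.0072, 0.18) off [ 0.0238  0.3319 -0.1529]
```

{"method": "send_rows", "body": {
  "rows": [
    {"turn": [0,0,0],"offset": [0,0,-0.03],"hand": 0},
    {"turn": [0,0,0],"offset": [0,0,-0.04],"hand": 0},
    {"turn": [0,0,-0.0075],"offset": [0,0,-0.04],"hand": 0},
    {"turn": [0,0,0],"offset": [0,0,-0.03],"hand": 0},
    {"turn": [0,0,0],"offset": [0.0033,0.0474,0],"hand": 0},
    {"turn": [0,0,0],"offset": [0.0033,0.0474,0],"hand": 0},
    {"turn": [0,0,0],"offset": [0.0033,0.0474,0],"hand": 0},
    {"turn": [0,0,0],"offset": [0.0033,0.0474,0],"hand": 0},
    {"turn": [0,0,0],"offset": [0.0033,0.0474,0],"hand": 0},
    {"turn": [0,0,0],"offset": [0.0033,0.0474,0],"hand": 0},
    {"turn": [0,0,0],"offset": [0.0033,0.0474,0],"hand": 0},
    {"turn": [0,0,0],"offset": [0,0,0.014],"hand": 0},
    {"turn": [0,0,0],"offset": [0,0,0],"hand": 0},
    {"turn": [0,0,0],"offset": [0,0,0],"hand": 0}
  ]
}}

```text
clock: 43.42
tcp_pos: [0.6002, -0.0079, 0.1517]
tcp_rot: [-0.0, -0.007, 1.0, -0.0]
force: [0.1, 0.1, -0.9]
opening: 0.0609
grip_force: 66.2
```

```bash
python3 -c "
from h import *
plan((.6010,-.0070,.137),yaw=90.9)"
```

```text
t 43.42 tcp [ 0.6002 -0.0079  0.1517] yaw 90.83 Z [-0. -0. -1.] open 0.0609 grip 66.2 F [ 0.1  0.1 -0.9] q [-0.03  0.51  1.75 -0.    0.88 -1.62]
turn rz -0.0012
-> (0.601, -0.007, 0.137) off [-0.0008  0.0009  0.0147]
```

{"method": "send_rows", "body": {
  "rows": [
    {"turn": [0,0,0],"offset": [-0.0005,0.001,0.006],"hand": 0},
    {"turn": [0,0,0],"offset": [0,0,0.004],"hand": 0},
    {"turn": [0,0,0],"offset": [0,0,0.003],"hand": 0},
    {"turn": [0,0,0],"offset": [0,0,0.0015],"hand": 0},
    {"turn": [0,0,0],"offset": [0,0,0],"hand": 0},
    {"turn": [0,0,0],"offset": [0,0,0],"hand": 0}
  ]
}}

```text
clock: 44.18
tcp_pos: [0.6007, -0.0058, 0.1374]
tcp_rot: [0.0, -0.008, 1.0, 0.0]
force: [0.4, 0.8, -0.4]
opening: 0.061
grip_force: 66.2
```

{"method": "send_rows", "body": {
  "rows": [
    {"turn": [0,0,0],"offset": [0,0,0.001],"hand": 0},
    {"turn": [0,0,0],"offset": [0,0,0],"hand": 0},
    {"turn": [0,0,0],"offset": [0,0,0],"hand": 1},
    {"turn": [0,0,0],"offset": [0,0,0],"hand": 1},
    {"turn": [0,0,0],"offset": [0,0,0],"hand": 1},
    {"turn": [0,0,0],"offset": [0,0,0],"hand": 1},
    {"turn": [0,0,0],"offset": [0,0,-0.02],"hand": 1},
    {"turn": [0,0,0],"offset": [0,0,-0.04],"hand": 1},
    {"turn": [0,0,0],"offset": [0,0,-0.04],"hand": 1},
    {"turn": [0,0,0],"offset": [0.04,-0.04,0],"hand": 1},
    {"turn": [0,0,0],"offset": [0.04,-0.04,0],"hand": 1},
    {"turn": [0,0,0],"offset": [0.04,-0.04,0],"hand": 1},
    {"turn": [0,0,0],"offset": [0.02,-0.04,0],"hand": 1},
    {"turn": [0,0,0],"offset": [0,0,0],"hand": 1},
    {"turn": [0,0,0],"offset": [0,0,0],"hand": 1}
  ]
}}

```text
clock: 46.05
tcp_pos: [0.4637, -0.168, 0.2373]
tcp_rot: [0.001, -0.007, 1.0, -0.0]
force: [0.1, -0.6, 0.7]
opening: 0.0857
grip_force: 0.0
```

```bash
python3 -c "
from h import *
plan(yaw=90.9);caps()
c=look((190,140,350,250),'f.png');tape(c,(317,150,342,215),.148)
s=look((220,90,410,270),'fs.png','scene')
p=np.vstack([cv2.imread('pics/f.png'),]);q=cv2.imread('pics/fs.png');q=cv2.resize(q,None,fx=440/q.shape[0]*.9,fy=440/q.shape[0]*.9)
p=cv2.resize(p,None,fx=.6,fy=.6);o=np.zeros((400,800,3),np.uint8);o[:p.shape[0],:384]=p[:400,:384];o[:396,384:384+min(416,q.shape[1])]=q[:396,:416];cv2.imwrite('pics/final.png',o)"
```

```text
t 46.05 tcp [ 0.4637 -0.168   0.2373] yaw 90.86 Z [ 0.002 -0.    -1.   ] open 0.0857 grip 0.0 F [ 0.1 -0.6  0.7] q [-0.37  0.25  1.93  0.    0.97 -1.96]
turn rz -0.0007
83 [263.7 176.1] [array([0.6205, 0.2061]), array([0.6223, 0.2082]), array([0.6241, 0.2103]), array([0.6259, 0.2124])]
87 [246.9 180.8] [array([0.6061, 0.2605]), array([0.6077, 0.2631]), array([0.6094, 0.2658]), array([0.6111, 0.2685])]
88 [229.5 185.3] [array([0.5924, 0.3166]), array([0.594 , 0.3198]), array([0.5955, 0.3231]), array([0.597 , 0.3264])]
93 [211.7 189.9] [array([0.5784, 0.3741]), array([0.5798, 0.378 ]), array([0.5811, 0.3819]), array([0.5825, 0.3858])]
tape centre [ 0.6015 -0.0049] [ 0.601  -0.0048] [76.9 12.8] yaw 0.38 0.68
```

View pics/final.png

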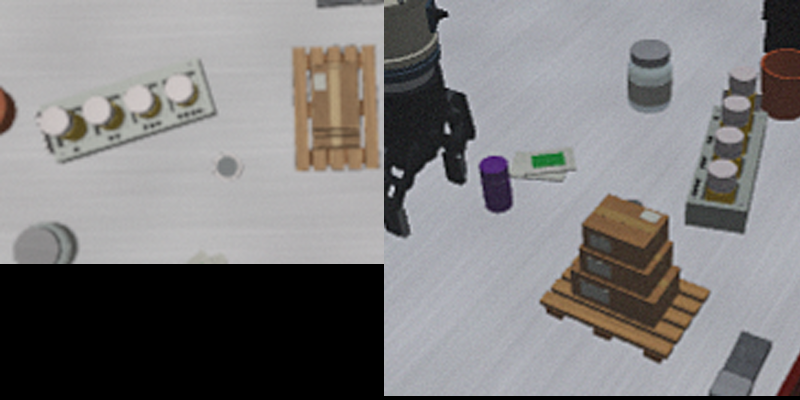

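The column B–D–E stands square on the board, with E measured at (0.601, −0.005). All four canisters stand in order in pockets 1 to 4, and the arm is clear. I'm handing the job in.

```bash
python3 -c "
from bench import arm
print(arm.finish_job())"
```

```text
the job is handed in; nothing more can be done
None
```

The job is handed in, with no verdict returned: the three cartons present (B, D, E) are stacked largest to smallest, centred on the duckboard, and the canisters stand tallest to shortest in pockets 1 to 4; carton E was knocked about 4 cm mid-run and I re-measured it before picking it up.

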